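# Make a loaded bread crate ready for stacking

### The arm

A 6-joint arm with a two-finger parallel gripper is mounted at the origin on the work surface. World frame = base frame: x ahead of the robot, y to its left, z up, the work surface at z = 0. Lengths are in m, angles in rad, forces in N, time in s.
With the tool pointing down it reaches from about 0.35 to 0.775 m from the base axis. Payload 7.3 kg.
Tool frame: the origin (TCP) lies midway between the tips of the shut fingers; the grasp point (between the pads) lies 19 mm behind it (robot.grip_depth is the z of the grasp point in the tool frame, in m); z points along the fingers, y is the line along which they close (so a half turn about z gives the same grasp; the last joint's range is limited). The gripper opens to 92 mm and grips with 3 to 60 N. Pads are 19 mm wide; open, the fingers measure 130 mm over their backs; the gripper's body (75 mm by 190 mm) begins 47 mm behind the grasp point.
Start: joints at [-1.265, 0.342, 1.524, -0, 1.275, -0.146], TCP at [0.229, -0.472, 0.189] pointing down, gripper open.
Joint ranges: [-2.53, 2.53], [-0.77, 2.02], [0.04, 2.7], [-1, 4.14], [0.28, 2.66], [-3.11, 3.11]. Speed limits (rad/s): [2.57, 2.57, 3.14, 3.14, 3.14, 3.14].

### API

Orientations are given as [roll, pitch, yaw] about the fixed x, y, z axes, in that order (R = Rz(yaw) Ry(pitch) Rx(roll)).
In Python, from cell import robot, viewer gives the robot as it stands.
- The arm moves only by the tool step_arm, never from a script. Its argument "increments" is a list of rows, each an object with "delta_pos": the shift along the tool's x, y, z in cm, a list of three; "dr": the turn, a rotation vector about the tool's x, y, z in degrees, a list of three; "fingers": the closure, from -1 (fully open) to 1 (shut), so that 0 is half open. In form: [{"delta_pos": [tx, ty, tz], "dr": [wx, wy, wz], "fingers": fingers}, ...]. A call has exactly 5 rows; each row is the pose to reach, as a shift and turn from the pose commanded when the call began, along the tool's axes at that moment; what a row does not reach only later rows make up. A row lasts 1/8 s, in which the tool goes at most 62.5 mm and 10.7 degrees, less where a joint would pass 70% of its speed; a pose out of reach is approached as far as the arm can. A call with a gripper value outside its range is refused whole. The fingers move at their own pace and stop on an object; "newtons" is the grip in N (left out, the last holds). Time passes only in rows, so rows that repeat a pose let the fingers close, or fill a call up. It gives the time, the measured TCP pose, the force, the opening and the grip force at its end, in the units of the state.
- robot.observe(): the state, without advancing time (a new reading comes with each control period).
- viewer.read_camera(name): name is "side" or "top" or "wrist"; returns the picture (400x640x3 uint8, red, green, blue); there is no depth.
- viewer.camera_params(name): a dict with "K" (3x3 intrinsics, pixels), "T" (4x4, takes a point from camera to world coordinates). Camera axes: x right, y down, z forward; pixel columns grow to the right and rows downward; lengths in m; the calibration is good to about 2 mm. A picture is of the moment at which its call begins: read the wrist's pose just before it. camera_params takes no time and is no camera call; for the wrist camera it gives the pose at the moment of the call.
- robot.hand_in(): hands the job in; it is judged then, once.
The state is a dict: "time": time; "qpos": joint angles; "qvel": joint speeds; "joint_efforts": joint torques, N m; "tool_pos": TCP position; "tool_rot": TCP orientation; "contact_force": force on the tool from outside, world axes, zero at the start; "torque": the same for the moment, N m; "opening": finger opening in m; "grip_force": force on a finger pad.
Only numpy, scipy, OpenCV 4.12 (cv2) and the standard library are available. Lean on these libraries where they do the work, as an engineer would, in place of code of your own. Each camera call takes 0.05 s, during which the arm holds its last target. There are 200 camera calls.

### The job

Make the loaded red bread crate ready for another crate to be stacked on it: with a fingertip, tip over the one bread that stands on edge against the crate's far wall so that it lies flat inside the crate, brown base down, and push the two steel stacking bars, left and right, up and over until each rests fully home across the crate's rim. Only push, and gently; do not grip or lift anything, do not shove the crate along the table, and leave everything else alone.

Things in the scene. Friction and masses are not known exactly. Their poses are not given: they have to be found in the camera images.
- crate: Red lattice bread crate, 300 mm (its x) by 400 mm (its y) by 160 mm high, about 5 kg loaded, loose on the table. Origin: centre of its underside; z up, +x roughly away from the robot, +y roughly to its left, turned up to 0.35 rad. Walls 6 mm thick, inner faces at x = +-144 mm, y = +-194 mm; flat rim 160 mm above the table.
- board (a point): Centre of the top face of the flat wooden layer board inside the crate: 90 mm above the table, 70 mm below the rim, the size of the inside. Three breads, 29 mm high, fast to the crate, lie flat on it along the near (-x) wall, reaching to x = -30 mm of the crate. The rest of the board is empty but for the standing bread.
- far_rim (a point): Middle of the far (+x) wall's top rim, which runs along the crate's y; on its top face, 160 mm above the table. Axes as the crate's.
- bread: The standing bread: stiff, round, 110 mm across, 29 mm thick, flat brown base, edge about 13 mm thick, pale low dome; about 90 g. Origin: centre of the base; z points out of the dome (up when it lies on its base). It starts on edge on the board, leaning about 18 degrees outward, dome against the far wall, brown base towards the robot; it may stand anywhere along that wall.
- bread_top (a point): Point on the bread's edge that is uppermost at the start: about 197 mm above the table (37 mm above the rim), some 13 mm inside the far wall's inner face, so a fingertip just above the rim can get behind the bread. Pushed here towards the crate's middle, the bread turns over its foot (35 to 45 mm inside the far wall) and, some 30 degrees beyond its start, falls flat by itself.
- bar_left (a joint): Angle of the left stacking bar (crate's +y end), rad: 0 = swung out to its stop, legs 15 degrees above level, pointing outward; grows as it swings up and over; 1.31 = legs upright; 2.68 = stop, fully home, bar on the rim, legs 11.5 degrees above level, pointing inward. Stiff pivots (0.10 N m: 1 to 3 N at the bar): it stays where it is left, without falling. Starts at 0.1 to 0.6.
- bar_right (a joint): The same for the right stacking bar (crate's -y end): 0 = swung out to its stop, 1.31 upright, 2.68 fully home on the rim.
- bar_left_mid (a point): Middle of the left bar, on the rod's axis. The bar is a U of 7 mm round steel: a straight crosspiece 320 mm long, parallel to the crate's x, on two legs 70 mm long that run outside the crate's long walls to the pivots.
- bar_right_mid (a point): Middle of the right bar's crosspiece, on the rod's axis; the same shape.
- bar_left_pivot (a point): Middle of the left bar's hinge line, which is parallel to the crate's x: 160 mm from the crate's centre towards +y (40 mm inside the end wall's outer face), 148 mm above the table. The crosspiece swings about it at 70 mm. Axes as the crate's.
- bar_right_pivot (a point): The same for the right bar, 160 mm from the crate's centre towards -y.
- dredger: Bystander: yellow-capped cream flour jar, 66 mm across, 125 mm tall, standing; origin under its centre.
- scraper: Bystander: steel dough scraper with a round wooden handle, 150 by 130 mm, lying flat, 22 mm high; origin under the middle of the blade.
- brush: Bystander: pastry brush lying on the table, under 250 mm long and 40 mm high; origin under its middle.
- loose_bread_a: Bystander: loose bread lying dome up on the table, 110 mm across; origin at its base centre.
- loose_bread_b: Bystander: loose bread lying brown base up on the table, 110 mm across, 29 mm high; origin under its centre.
- cup: Bystander: steel cup, 72 mm across, 80 mm tall, standing; origin under its centre.
Not all that is in view belongs to the job. Leave any blue, pink or yellow look-alike of the bread alone.

How it is judged:
At the end, for the whole second after the job is handed in: The bread lies at rest on the layer board inside the crate, base down, within 0.22 rad of level and its base centre less than 18 mm above the board; both stacking bars are swung inward to within 0.1 rad (7 mm) of their stops; the crate stands flat within 40 mm of where it stood (angle between bread's own z axis and vertical below 0.22 rad and z of bread in the frame of crate between 0.08 and 0.108 m and x of bread in the frame of crate between -0.1 and 0.144 m and y of bread in the frame of crate between -0.19 and 0.19 m and linear speed of bread below 0.02 m/s and value of joint each of bar_left, bar_right above 2.58 rad and distance of crate from where it was at the start of the episode below 0.04 m and angle between crate's own z axis and vertical below 0.05 rad); the robot touches nothing.
It fails at once if the bread is lifted instead of tipped (its base centre more than 80 mm above the layer board) (z of bread in the frame of crate above 0.17 m).
It fails at once if the bread is gripped or pressed with more than 15 N (contact force between the fingers and bread above 15 N).
It fails at once if the crate or one of its stacking bars is gripped or forced with more than 60 N (contact force between the fingers and crate above 60 N).
It fails at once if the crate is shoved more than 40 mm, tipped or lifted (distance of crate from where it was at the start of the episode above 0.04 m or angle between crate's own z axis and vertical above 0.1 rad or height (world z) of crate above 0.015 m).
It fails at once if a bystander on the table is moved more than 30 mm (distance of any of dredger, scraper, brush, loose_bread_a, loose_bread_b, cup from where it was at the start of the episode above 0.03 m).
It also fails if it takes over 67 s, if anything falls off the work surface, if the arm or the gripper's body presses on something with over 40 N, if the wrist force passes 120 N, or if a joint passes its speed limit or range.

## Working session

There is one attempt and no reset: what is moved stays moved. The work goes in short steps, Python scripts to look and compute and a tool call to move; the robot and the scene stay as the last step left them, time stands still between calls to the robot, and variables do not carry over. Pictures are saved under pics/ and viewed, at most 10 in all, crops included, and the job is handed in when it is done.

Besides the shell and the picture viewer there is one more tool, called after ">>>" by a JSON object that holds its "api" and its "payload". step_arm: Moves the arm, as the interface text tells. Its arguments: {"type":"object","properties":{"increments":{"type":"array"},"newtons":{"type":"number"}},"required":["increments"]}

```bash
mkdir -p pics; ls; python3 - <<'E'
from cell import robot, viewer
import cv2,numpy as np
for n in ("top","side"):
    im=viewer.read_camera(n); cv2.imwrite(f"pics/{n}0.png",im[...,::-1])
    p=viewer.camera_params(n); print(n,np.round(p["K"],1).tolist(),np.round(p["T"],4).tolist())
s=robot.observe();print(s)
E
```

```text
pics
top [[435.4, 0.0, 325.1], [0.0, 435.4, 199.2], [0.0, 0.0, 1.0]] [[-0.0228, -0.9821, 0.1868, 0.1886], [-0.9997, 0.0227, -0.0028, -0.0002], [-0.0015, -0.1868, -0.9824, 1.6309], [0.0, 0.0, 0.0, 1.0]]
side [[395.8, 0.0, 314.4], [0.0, 395.8, 201.5], [0.0, 0.0, 1.0]] [[-0.9115, -0.2807, 0.3005, 0.0842], [-0.4111, 0.6057, -0.6813, 0.8672], [0.0092, -0.7445, -0.6675, 0.9747], [0.0, 0.0, 0.0, 1.0]]
{'time': 0.1, 'qpos': array([-1.26499325e+00,  3.42639037e-01,  1.52489147e+00,  1.61348475e-05,
        1.27539337e+00, -1.45963554e-01]), 'qvel': array([ 0.00159548, -0.00193439, -0.00315271, -0.00133048, -0.00025822,
       -0.00078991]), 'joint_efforts': array([ 1.42782916e-03, -4.32006097e+01, -2.44694316e+01,  7.19179655e-02,
        5.26248990e-02, -6.75071715e-05]), 'tool_pos': array([ 0.22911349, -0.47192858,  0.18873224]), 'tool_rot': array([-3.14027784e+00, -2.08885244e-04,  4.51761788e-01]), 'contact_force': array([0.55436699, 0.12783115, 0.3049999 ]), 'torque': array([-0.00145433, -0.01970138, -0.01554676]), 'grip_force': 0.0, 'opening': 0.09170125272686046}
```

View pics/top0.png

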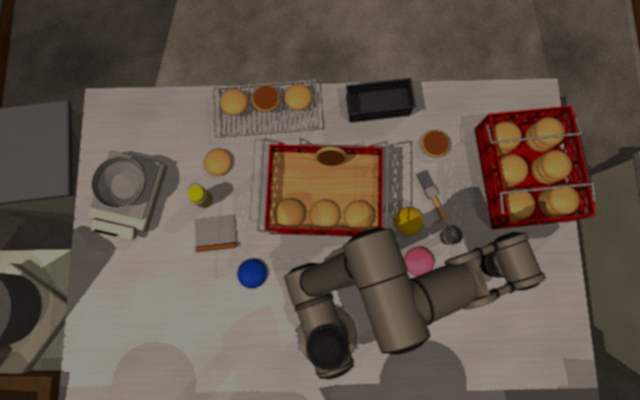

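View pics/side0.png

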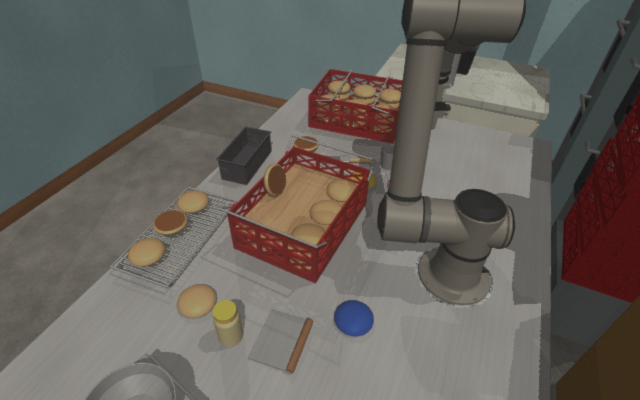

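The top view shows the crate rim at about (266–383, 146–233), the standing bread at (331,156), the left bar near column 258 and the right bar near column 410. Next I'll enlarge this area and compute the corners.

```bash
cat > h.py <<'E'
import numpy as np,cv2
from cell import robot,viewer
def ray(n,u,v):
    p=viewer.camera_params(n);K=np.array(p["K"]);T=np.array(p["T"])
    d=T[:3,:3]@np.linalg.solve(K,[u,v,1.]);return T[:3,3],d
def onz(n,u,v,z):
    o,d=ray(n,u,v);return o+d*(z-o[2])/d[2]
def proj(n,P):
    p=viewer.camera_params(n);K=np.array(p["K"]);T=np.linalg.inv(np.array(p["T"]))
    q=K@(T[:3,:3]@np.array(P,float)+T[:3,3]);return q[:2]/q[2]
E
python3 - <<'E'
from h import *
im=cv2.imread("pics/top0.png")
hsv=cv2.cvtColor(im,cv2.COLOR_BGR2HSV)
m=(((hsv[...,0]<6)|(hsv[...,0]>172))&(hsv[...,1]>170)&(hsv[...,2]>50)).astype(np.uint8)
m[:,:240]=0;m[:,400:]=0
ys,xs=np.nonzero(m);r=cv2.minAreaRect(np.c_[xs,ys].astype(np.float32))
b=cv2.boxPoints(r);print(b)
for p in b:print(np.round(onz("top",*p,0.16),3))
c=cv2.resize(im[125:245,240:425],None,fx=4.3,fy=4.3,interpolation=cv2.INTER_CUBIC)
c=cv2.convertScaleAbs(c,alpha=1.6,beta=10);cv2.imwrite("pics/c1.png",c)
s=cv2.imread("pics/side0.png")[120:300,190:400]
s=cv2.convertScaleAbs(cv2.resize(s,None,fx=3.3,fy=3.3,interpolation=cv2.INTER_CUBIC),alpha=1.4);cv2.imwrite("pics/c2.png",s)
E
```

```text
[[265.32108 232.40366]
 [268.0422  142.60733]
 [383.4514  146.10458]
 [380.73026 235.90091]]
[0.358 0.201 0.16 ]
[0.676 0.192 0.16 ]
[ 0.654 -0.214  0.16 ]
[ 0.338 -0.19   0.16 ]
```

View pics/c1.png

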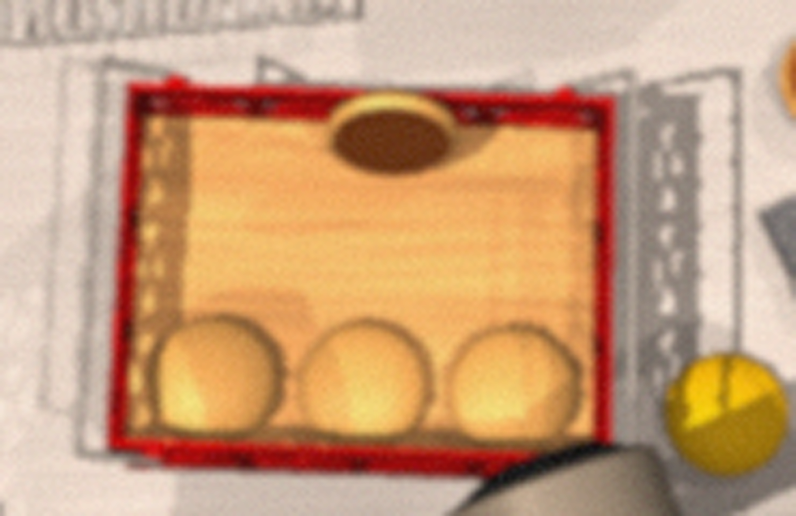

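View pics/c2.png

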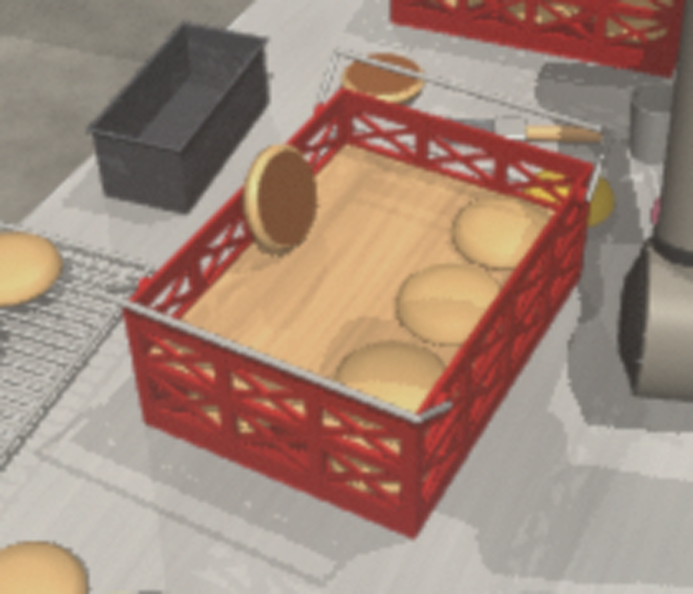

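The crops show these crop-pixel positions:
- **Far rim:** (130,85) to (615,97).
- **Left bar:** (105,65) to (80,455).
- **Right bar:** the grey line near column 630. The darker line at 735 is its shadow.
- **Bread:** centre about (392,130).

Both bars also show up in the side view. Next I'll compute the geometry.

```bash
python3 - <<'E'
from h import *
from scipy.optimize import least_squares
C=lambda x,y:(240+x/4.3,125+y/4.3); S=lambda x,y:(190+x/3.3,120+y/3.3)
obs=[("top",C(130,85),(.15,.2,.16)),("top",C(615,97),(.15,-.2,.16)),("top",C(112,441),(-.15,.2,.16)),
("side",S(126,303),(.15,.2,.16)),("side",S(417,420),(-.15,.2,.16)),("side",S(345,92),(.15,-.2,.16)),("side",S(595,175),(-.15,-.2,.16))]
bars=[("top",C(104,66),.16,1),("top",C(81,454),-.16,1),("side",S(130,303),.16,1),("side",S(415,415),-.16,1),
("top",C(632,72),.16,-1),("side",S(335,52),.16,-1),("side",S(602,130),-.16,-1)]
def w(p,P):
    c,s=np.cos(p[2]),np.sin(p[2]);return (p[0]+c*P[0]-s*P[1],p[1]+s*P[0]+c*P[1],P[2])
f=lambda p:np.concatenate([proj(n,w(p,P))-uv for n,uv,P in obs])
r=least_squares(f,[.5,0,0],loss="soft_l1");p=r.x;print(p);print(np.round(f(p).reshape(-1,2),1).tolist())
def bp(q,x,s):
    a=q+.262;return (x,s*(.16+.07*np.cos(a)),.148+.07*np.sin(a))
for s in(1,-1):
    g=lambda q:np.concatenate([proj(n,w(p,bp(q[0],x,k)))-uv for n,uv,x,k in bars if k==s])
    b=min((least_squares(g,[q0],bounds=(0,2.7)) for q0 in(.2,.6,1)),key=lambda r:r.cost);print(s,b.x,np.round(b.fun.reshape(-1,2),1).tolist(),np.round(bp(b.x[0],0,s),3),np.round(w(p,bp(b.x[0],0,s)),3))
# bread top
o,d=ray("top",*C(392,93));R=np.array([np.cos(p[2]),np.sin(p[2])])
P=onz("top",*C(392,97),.197);dx=P[:2]-p[:2];print("bread top crate xy",R@dx,-R[1]*dx[0]+R[0]*dx[1])
T=robot.observe();dx=T["tool_pos"][:2]-p[:2];print("tcp crate",R@dx,-R[1]*dx[0]+R[0]*dx[1],T["tool_pos"][2],"yaw err deg",np.degrees(p[2]-T["tool_rot"][2]))
E
```

```text
[ 0.50723167 -0.00493834 -0.05908298]
[[-0.4, -0.2], [0.3, 0.9], [-1.5, 1.7], [-0.8, -0.4], [0.0, -0.2], [-0.5, -2.5], [0.3, -4.1]]
1 [0.29716802] [[-0.7, -1.0], [-1.3, 0.5], [-10.0, -3.7], [0.8, 1.2]] [0.    0.219 0.185] [0.52  0.214 0.185]
-1 [0.62482086] [[-0.7, 0.2], [0.4, -1.6], [2.8, -0.4]] [ 0.    -0.204  0.202] [ 0.495 -0.209  0.202]
bread top crate xy 0.13501253417330547 -0.016378657855590825
tcp crate -0.25005777962093895 -0.4825978815095746 0.18873224195182367 yaw err deg -29.26924899544088
```

>>> {"api": "step_arm", "payload": {"increments": [{"delta_pos": [5, 0.7, 0.3], "dr": [0, 0, 6], "fingers": 1}, {"delta_pos": [10.5, 1.4, 0.6], "dr": [0, 0, 14], "fingers": 1}, {"delta_pos": [16, 2.1, 0.9], "dr": [0, 0, 22], "fingers": 1}, {"delta_pos": [21.5, 2.8, 1.2], "dr": [0, 0, 29.3], "fingers": 1}, {"delta_pos": [26.7, 3.5, 1.4], "dr": [0, 0, 29.3], "fingers": 1}], "newtons": 10}}

```text
time: 0.72
tool_pos: [0.4862, -0.3862, 0.1747]
tool_rot: [-3.141, 0.001, -0.061]
contact_force: [0.5, -0.5, -0.2]
opening: 0.0463
grip_force: 0.0
```

>>> {"api": "step_arm", "payload": {"increments": [{"delta_pos": [0, 0, 0], "dr": [0, 0, 0], "fingers": 1}, {"delta_pos": [0, 0, 0], "dr": [0, 0, 0], "fingers": 1}, {"delta_pos": [0, -3, 0], "dr": [0, 0, 0], "fingers": 1}, {"delta_pos": [0, -6, 0], "dr": [0, 0, 0], "fingers": 1}, {"delta_pos": [0, -9, 0], "dr": [0, 0, 0], "fingers": 1}]}}

```text
time: 1.35
tool_pos: [0.4886, -0.2976, 0.1755]
tool_rot: [3.141, 0.0, -0.062]
contact_force: [0.5, -0.3, -0.5]
opening: 0.0009
grip_force: 0.0
```

```bash
cat >> h.py <<'E'
PC=np.array([.5072,-.0049]);PS=-.0591
def st():
    s=robot.observe();d=s["tool_pos"][:2]-PC;c,n=np.cos(PS),np.sin(PS)
    print("t",round(s["time"],2),"crate xyz mm",np.round([1e3*(c*d[0]+n*d[1]),1e3*(-n*d[0]+c*d[1]),1e3*s["tool_pos"][2]],1),"yaw",round(s["tool_rot"][2],3),"F",np.round(s["contact_force"],1),"open",round(s["opening"],3))
E
python3 -c "
from h import *
st()"
```

```text
t 1.35 crate xyz mm [  -1.3 -293.3  175.5] yaw -0.062 F [ 0.5 -0.3 -0.5] open 0.001
```

>>> {"api": "step_arm", "payload": {"increments": [{"delta_pos": [0, -2, 0], "dr": [0, 0, 0], "fingers": 1}, {"delta_pos": [0, -3.5, 0], "dr": [0, 0, 0], "fingers": 1}, {"delta_pos": [0, -5, 0], "dr": [0, 0, 0], "fingers": 1}, {"delta_pos": [0, -6.5, 0], "dr": [0, 0, 0], "fingers": 1}, {"delta_pos": [0, -8, 0], "dr": [0, 0, 0], "fingers": 1}]}}

```text
time: 1.98
tool_pos: [0.4949, -0.2168, 0.1753]
tool_rot: [3.142, 0.0, -0.06]
contact_force: [-0.5, 0.6, -0.3]
opening: 0.0003
grip_force: 0.0
```

>>> {"api": "step_arm", "payload": {"increments": [{"delta_pos": [0, -1.5, 0], "dr": [0, 0, 0], "fingers": 1}, {"delta_pos": [0, -3, 0], "dr": [0, 0, 0], "fingers": 1}, {"delta_pos": [0, -4.5, 0], "dr": [0, 0, 0], "fingers": 1}, {"delta_pos": [0, -6, 0], "dr": [0, 0, 0], "fingers": 1}, {"delta_pos": [0, -7, 0], "dr": [0, 0, 0], "fingers": 1}]}}

```text
time: 2.6
tool_pos: [0.4991, -0.1466, 0.1754]
tool_rot: [3.142, -0.0, -0.059]
contact_force: [-0.3, -0.3, 0.6]
opening: 0.0005
grip_force: 0.0
```

```bash
python3 - <<'E'
from h import *
st()
a=viewer.read_camera("side")[100:280,190:420,::-1]
cv2.imwrite("pics/s2.png",cv2.convertScaleAbs(cv2.resize(a,None,fx=3,fy=3,interpolation=cv2.INTER_CUBIC),alpha=1.4))
E
```

```text
t 2.6 crate xyz mm [   0.3 -142.   175.4] yaw -0.059 F [-0.3 -0.3  0.6] open 0.001
```

View pics/s2.png

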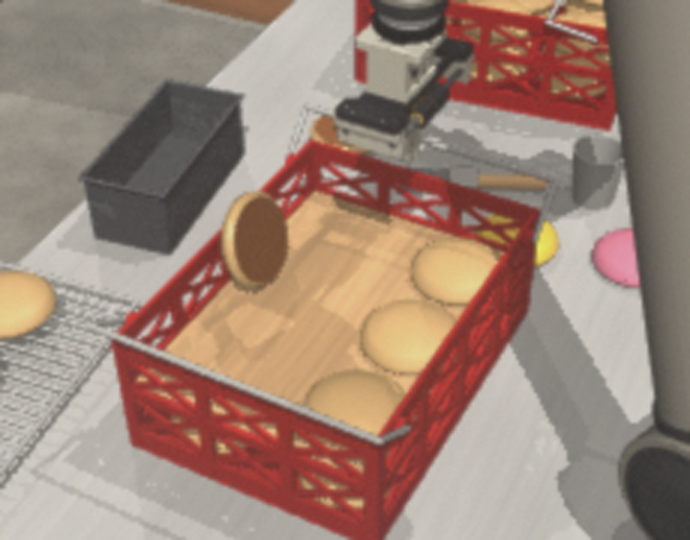

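The picture shows the right bar still swung out, at crop pixels (310,110) to (550,185). The fingertip passed over it, so it is lower than I estimated. I'll re-estimate its angle.

```bash
python3 - <<'E'
from h import *
p=[*PC,PS]
def w(P):
    c,s=np.cos(PS),np.sin(PS);return (p[0]+c*P[0]-s*P[1],p[1]+s*P[0]+c*P[1],P[2])
for s in (1,-1):
  print("SIDE",s)
  for q in (0,.1,.2,.3,.4,.5,.6):
    a=q+.262;r=[]
    for n in("top","side"):
        for x in(.16,-.16):
            r+=[np.round(proj(n,w((x,s*(.16+.07*np.cos(a)),.148+.07*np.sin(a)))),1).tolist()]
    print(q,r)
E
```

```text
SIDE 1
0 [[261.9, 141.0], [255.9, 231.7], [218.6, 214.5], [315.0, 253.8]]
0.1 [[262.2, 140.4], [256.2, 231.5], [218.7, 212.4], [315.4, 251.6]]
0.2 [[262.8, 139.9], [256.8, 231.3], [219.0, 210.2], [315.9, 249.3]]
0.3 [[263.5, 139.3], [257.5, 231.1], [219.4, 208.0], [316.5, 246.9]]
0.4 [[264.4, 138.9], [258.4, 231.0], [220.0, 205.8], [317.3, 244.4]]
0.5 [[265.6, 138.4], [259.6, 230.8], [220.7, 203.5], [318.1, 241.9]]
0.6 [[266.8, 138.0], [260.9, 230.7], [221.5, 201.2], [319.0, 239.4]]
SIDE -1
0 [[391.5, 145.5], [390.8, 236.5], [295.4, 139.6], [376.5, 164.1]]
0.1 [[391.2, 144.9], [390.4, 236.3], [295.0, 138.3], [376.5, 162.8]]
0.2 [[390.6, 144.3], [389.9, 236.1], [294.6, 137.2], [376.4, 161.7]]
0.3 [[389.9, 143.7], [389.1, 235.9], [294.1, 136.2], [376.2, 160.8]]
0.4 [[389.0, 143.1], [388.1, 235.6], [293.5, 135.4], [376.0, 160.0]]
0.5 [[387.9, 142.6], [387.0, 235.4], [292.9, 134.8], [375.7, 159.5]]
0.6 [[386.6, 142.1], [385.6, 235.2], [292.1, 134.3], [375.3, 159.1]]
```

```bash
python3 - <<'E'
from h import *
a=viewer.read_camera("top")[120:245,250:430,::-1]; b=viewer.read_camera("wrist")[...,::-1]
s=viewer.read_camera("side")[125:190,270:400,::-1]
a=cv2.resize(a,(400,278),interpolation=cv2.INTER_CUBIC);s=cv2.resize(s,(400,200),interpolation=cv2.INTER_CUBIC)
b=cv2.resize(b,(400,250))
o=np.zeros((530,800,3),np.uint8);o[:278,:400]=a;o[280:480,:400]=s;o[:250,400:]=b
cv2.imwrite("pics/k3.png",cv2.convertScaleAbs(o,alpha=1.5))
for w in [(.387),]:pass
E
```

```text
(no output)
```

View pics/k3.png

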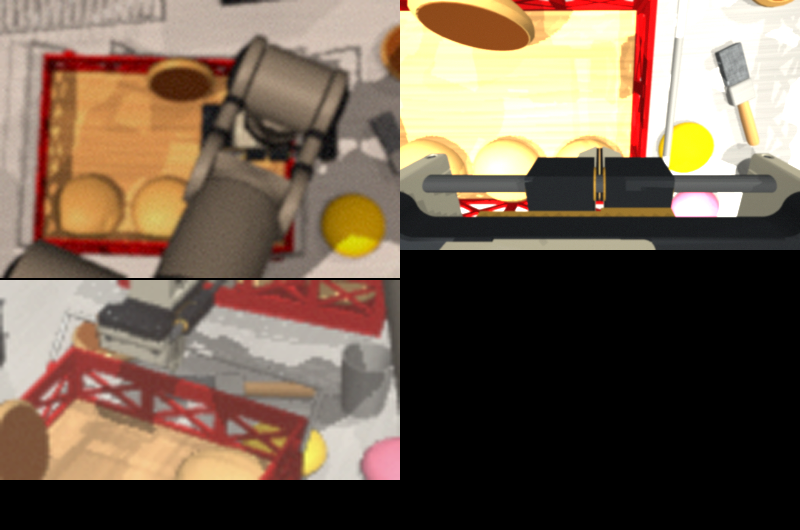

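The wrist view shows the right bar still outside the crate, at composite (680,40) to (667,160). The fingers passed above it. I'll intersect those rays with the bar's swing circle to find its angle.

```bash
python3 - <<'E'
from h import *
c,s=np.cos(PS),np.sin(PS)
def tc(v,pt):
    d=v[:2]-(PC if pt else 0);return np.array([c*d[0]+s*d[1],-s*d[0]+c*d[1],v[2]])
for uv in((448,64),(427,256),(440,140)):
    o,d=ray("wrist",*uv);o=tc(o,1);d=tc(d,0)
    a=o[1:]-[-.16,.148];e=d[1:];A=e@e;B=2*a@e;C=a@a-.07**2;D=B*B-4*A*C
    for t in([(-B-np.sqrt(D))/2/A,(-B+np.sqrt(D))/2/A] if D>0 else [-B/2/A]):
        P=o+t*d;print(uv,"D",D>0,np.round(P,3),"q",round(np.arctan2(P[2]-.148,-(P[1]+.16))-.262,3))
st()
# wrist rod edges at row 140
im=viewer.read_camera("wrist");print(im[140,400:470].sum(1).tolist())
# crate right rim in wrist
print(im[140,370:420].tolist())
E
```

```text
(448, 64) D True [ 0.099 -0.209  0.198] q 0.526
(448, 64) D True [ 0.105 -0.23   0.144] q -0.319
(427, 256) D True [-0.01  -0.21   0.197] q 0.513
(427, 256) D True [-0.037 -0.23   0.145] q -0.301
(440, 140) D True [ 0.061 -0.21   0.197] q 0.516
(440, 140) D True [ 0.055 -0.23   0.145] q -0.305
t 2.8 crate xyz mm [   0.4 -143.1  175.4] yaw -0.059 F [ 0.  -0.2 -0.1] open 0.0
[448, 513, 529, 532, 528, 531, 525, 529, 534, 531, 532, 538, 582, 659, 698, 709, 697, 643, 567, 533, 529, 526, 530, 528, 530, 527, 525, 500, 423, 326, 291, 313, 350, 386, 417, 449, 486, 511, 507, 501, 486, 490, 508, 521, 536, 547, 587, 665, 704, 715, 710, 688, 647, 598, 559, 542, 545, 545, 542, 544, 549, 546, 547, 545, 547, 547, 547, 548, 548, 548]
[[142, 92, 54], [108, 53, 31], [88, 23, 17], [80, 9, 8], [77, 6, 6], [76, 5, 7], [74, 3, 5], [75, 6, 6], [75, 4, 4], [74, 3, 6], [76, 8, 8], [75, 7, 8], [76, 7, 6], [75, 4, 6], [76, 7, 9], [77, 5, 5], [90, 5, 4], [108, 9, 8], [107, 6, 6], [98, 5, 5], [109, 6, 9], [137, 12, 14], [154, 14, 17], [157, 11, 13], [157, 10, 12], [157, 12, 14], [156, 9, 9], [156, 13, 14], [159, 38, 35], [164, 87, 82], [174, 141, 133], [181, 171, 161], [181, 178, 170], [182, 180, 170], [181, 178, 169], [182, 179, 170], [180, 177, 168], [181, 179, 169], [183, 181, 170], [182, 179, 170], [182, 180, 170], [184, 181, 173], [199, 196, 187], [225, 222, 212], [236, 234, 228], [239, 238, 232], [236, 234, 227], [220, 216, 207], [194, 191, 182], [183, 180, 170]]
```

The ray is nearly tangent to the swing circle, so a few millimetres of error hides a low bar. The angle is really about 0.1, with the rod at z of roughly 0.17. I'll check the crate's y offset from the rim edge, then approach from lower down.

```bash
python3 - <<'E'
from h import *
c,s=np.cos(PS),np.sin(PS)
def tc(v,pt):
    d=v[:2]-(PC if pt else 0);return np.array([c*d[0]+s*d[1],-s*d[0]+c*d[1],v[2]])
im=viewer.read_camera("wrist").astype(int);cv2.imwrite("pics/w.png",im[...,::-1])
for v in(20,60,100,140,180):
    g=im[v,:,0]-im[v,:,1]; k=np.nonzero(g[360:425]>60)[0];u=360+k.max()+.5
    print(v,u,np.round(tc(onz("wrist",u,v,.16),1),4))
E
```

```text
20 408.5 [ 0.1274 -0.1976  0.16  ]
60 405.5 [ 0.1054 -0.1976  0.16  ]
100 401.5 [ 0.0818 -0.197   0.16  ]
140 398.5 [ 0.0565 -0.1969  0.16  ]
180 396.5 [ 0.0292 -0.1976  0.16  ][ WARN:0@0.802] global loadsave.cpp:1063 imwrite_ Unsupported depth image for selected encoder is fallbacked to CV_8U.
```

>>> {"api": "step_arm", "payload": {"increments": [{"delta_pos": [0, 0, -3], "dr": [0, 0, 0], "fingers": 1}, {"delta_pos": [0, 0, -6], "dr": [0, 0, 0], "fingers": 1}, {"delta_pos": [0, 5, -6], "dr": [0, 0, 0], "fingers": 1}, {"delta_pos": [0, 10, -6], "dr": [0, 0, 0], "fingers": 1}, {"delta_pos": [0, 14, -6], "dr": [0, 0, 0], "fingers": 1}]}}

```text
time: 3.52
tool_pos: [0.4902, -0.2897, 0.2353]
tool_rot: [3.141, -0.0, -0.061]
contact_force: [0.0, 0.1, 1.4]
opening: 0.0005
grip_force: 0.0
```

>>> {"api": "step_arm", "payload": {"increments": [{"delta_pos": [0, 0, 2], "dr": [0, 0, 0], "fingers": 1}, {"delta_pos": [0, 0, 4], "dr": [0, 0, 0], "fingers": 1}, {"delta_pos": [0, 0, 6], "dr": [0, 0, 0], "fingers": 1}, {"delta_pos": [0, 0, 8], "dr": [0, 0, 0], "fingers": 1}, {"delta_pos": [0, 0, 8], "dr": [0, 0, 0], "fingers": 1}]}}

```text
time: 4.15
tool_pos: [0.4896, -0.2873, 0.1539]
tool_rot: [-3.14, 0.003, -0.06]
contact_force: [-0.3, -0.1, 0.4]
opening: 0.0005
grip_force: 0.0
```

>>> {"api": "step_arm", "payload": {"increments": [{"delta_pos": [0, -1, 0], "dr": [0, 0, 0], "fingers": 1}, {"delta_pos": [0, -2, 0], "dr": [0, 0, 0], "fingers": 1}, {"delta_pos": [0, -3, 0], "dr": [0, 0, 0], "fingers": 1}, {"delta_pos": [0, -4, 0], "dr": [0, 0, 0], "fingers": 1}, {"delta_pos": [0, -5, 0], "dr": [0, 0, 0], "fingers": 1}]}}

```text
time: 4.78
tool_pos: [0.4938, -0.2367, 0.1555]
tool_rot: [3.141, -0.0, -0.059]
contact_force: [-0.0, 0.3, -0.4]
opening: 0.0003
grip_force: 0.0
```

```bash
python3 - <<'E'
from h import *
st()
b=viewer.read_camera("wrist")[...,::-1];s=viewer.read_camera("side")[125:200,270:400,::-1]
o=np.zeros((600,800,3),np.uint8);o[:375,:600]=cv2.resize(b,(600,375));o[375:600,:390]=cv2.resize(s,(390,225),interpolation=cv2.INTER_CUBIC)
cv2.imwrite("pics/k4.png",cv2.convertScaleAbs(o,alpha=1.2))
E
```

```text
t 4.78 crate xyz mm [   0.3 -232.2  155.5] yaw -0.059 F [-0.   0.3 -0.4] open 0.0
```

View pics/k4.png

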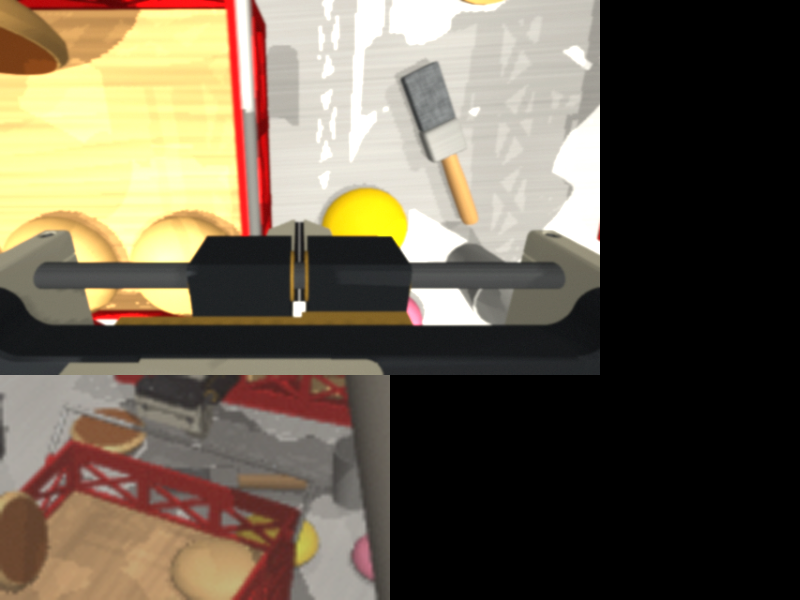

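```bash
python3 - <<'E'
from h import *
c,s=np.cos(PS),np.sin(PS)
def tc(v,pt):
    d=v[:2]-(PC if pt else 0);return np.array([c*d[0]+s*d[1],-s*d[0]+c*d[1],v[2]])
st()
for uv in((259,0),(265.5,120),(272,245)):
    o,d=ray("wrist",*uv);o=tc(o,1);d=tc(d,0)
    a=o[1:]-[-.16,.148];e=d[1:];A=e@e;B=2*a@e;C=a@a-.07**2;D=B*B-4*A*C
    for t in([(-B-np.sqrt(D))/2/A,(-B+np.sqrt(D))/2/A] if D>0 else [-B/2/A]):
        P=o+t*d;print(uv,"D",D>0,np.round(P,3),"q",round(np.arctan2(P[2]-.148,-(P[1]+.16))-.262,3))
print("cam",tc(o,0)-0, np.round(o,3))
# triangulate with previous view: cam then at tool y -143.1 (shift 89.1mm), z +19.9
o2=o+[0,.0891,.0199]
for uv in((448,64),(440,140),(427,256)):
    d2=tc(ray("wrist",*uv)[1],0); d1=tc(ray("wrist",265.5,120)[1],0)
    M=np.c_[d1[1:],-d2[1:]];k=np.linalg.solve(M,(o2-o)[1:]);print("tri yz",np.round((o+k[0]*d1)[1:],4))
E
```

```text
t 4.88 crate xyz mm [   0.3 -231.8  155.5] yaw -0.058 F [0.6 0.4 0.9] open 0.0
(259, 0) D True [ 0.121 -0.207  0.2  ] q 0.571
(259, 0) D True [ 0.153 -0.188  0.084] q -1.428
(265.5, 120) D True [ 0.072 -0.207  0.2  ] q 0.566
(265.5, 120) D True [ 0.066 -0.188  0.084] q -1.419
(272, 245) D True [ 0.008 -0.208  0.199] q 0.562
(272, 245) D True [-0.047 -0.189  0.084] q -1.412
cam [ 0.0939442  -0.22715809  0.34965247] [ 0.08  -0.232  0.35 ]
tri yz [-0.2076  0.2011]
tri yz [-0.2077  0.2017]
tri yz [-0.2078  0.202 ]
```

```bash
python3 - <<'E'
from h import *
s=robot.observe();T=s["tool_pos"]
print("now side",proj("side",T),proj("side",T+[0,0,.066]),"wrist",proj("wrist",T),proj("wrist",T-[0,0,.0]+[0,0,.066]))
print("k4 px of TCP",(proj("side",T)-[270,125])*3)
T1=np.array([.4991,-.1466,.1754]);print("s2 crop px",(proj("side",T1)-[190,100])*3,(proj("side",T1+[0,0,.066])-[190,100])*3)
E
```

```text
now side [334.68195381 153.19543991] [335.50513874 137.53463616] wrist [318.06526186 227.30940362] [317.70003426 281.23478289]
k4 px of TCP [194.04586144  84.58631974]
s2 crop px [400.74439746 185.22205058] [402.22741622 136.48309431]
```

The two wrist views triangulate the right bar to y = −0.208, z = 0.201, so the angle is about 0.57 and it hasn't moved. The shut fingertips look thin, about ±5 mm. I'll raise slightly, push slowly and watch the force.

>>> {"api": "step_arm", "payload": {"increments": [{"delta_pos": [0, 0, -1.3], "dr": [0, 0, 0], "fingers": 1}, {"delta_pos": [0, -1, -1.3], "dr": [0, 0, 0], "fingers": 1}, {"delta_pos": [0, -2, -1.3], "dr": [0, 0, 0], "fingers": 1}, {"delta_pos": [0, -3, -1.3], "dr": [0, 0, 0], "fingers": 1}, {"delta_pos": [0, -4, -1.3], "dr": [0, 0, 0], "fingers": 1}]}}

```text
time: 5.5
tool_pos: [0.496, -0.1967, 0.1682]
tool_rot: [-3.141, 0.0, -0.059]
contact_force: [0.3, 0.3, 0.3]
opening: 0.0001
grip_force: 0.0
```

```bash
python3 - <<'E'
from h import *
st()
b=viewer.read_camera("wrist")[...,::-1];s=viewer.read_camera("side")[100:200,250:400,::-1]
o=np.zeros((600,800,3),np.uint8);o[:300,:480]=cv2.resize(b,(480,300));o[300:600,:450]=cv2.resize(s,(450,300),interpolation=cv2.INTER_CUBIC)
cv2.imwrite("pics/k5.png",cv2.convertScaleAbs(o,alpha=1.2))
E
```

```text
t 5.5 crate xyz mm [ 1.000e-01 -1.921e+02  1.682e+02] yaw -0.059 F [0.3 0.3 0.3] open 0.0
```

View pics/k5.png

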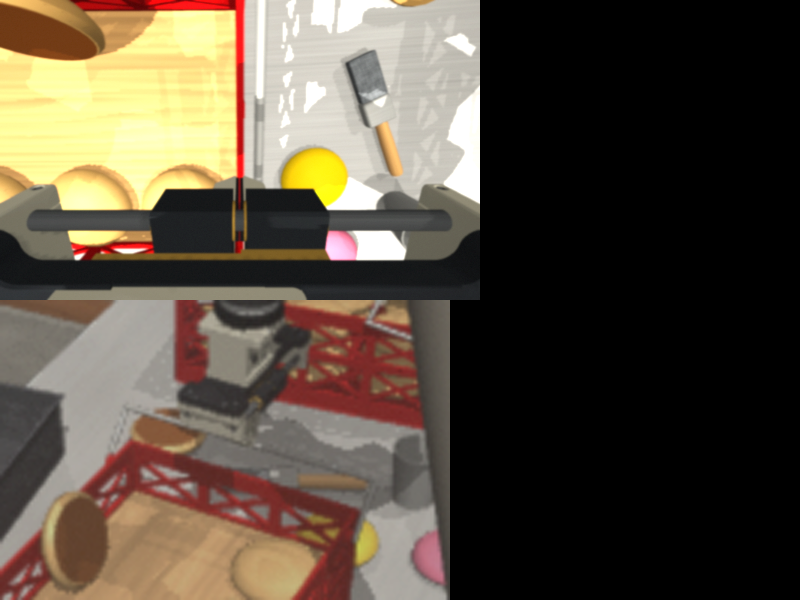

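Side crop (245,440) shows the gripper bottom higher than the projected TCP. The bar still lies at y ≈ −0.208, although the TCP is past it. I'll difference side images to find where the fingertip really ends.

```bash
python3 - <<'E'
from h import *
np.save("a.npy",viewer.read_camera("side").astype(int));np.save("at.npy",robot.observe()["tool_pos"])
E
```

>>> {"api": "step_arm", "payload": {"increments": [{"delta_pos": [0, 0, -4], "dr": [0, 0, 0], "fingers": 1}, {"delta_pos": [0, 0, -8], "dr": [0, 0, 0], "fingers": 1}, {"delta_pos": [0, 2, -11], "dr": [0, 0, 0], "fingers": 1}, {"delta_pos": [0, 6, -11], "dr": [0, 0, 0], "fingers": 1}, {"delta_pos": [0, 8, -11], "dr": [0, 0, 0], "fingers": 1}]}}

```text
time: 6.28
tool_pos: [0.491, -0.2792, 0.2782]
tool_rot: [3.141, 0.0, -0.061]
contact_force: [0.4, 0.8, 0.7]
opening: 0.0005
grip_force: 0.0
```

```bash
python3 - <<'E'
from h import *
a=np.load("a.npy");T=np.load("at.npy");b=viewer.read_camera("side").astype(int);st()
print("TCP",proj("side",T),"10/20/40/66 up",[np.round(proj("side",T+[0,0,z]),1).tolist() for z in(.01,.02,.04,.066)])
d=np.abs(a-b).sum(2)
for r in range(134,160):print(r,d[r,322:346].tolist())
E
```

```text
t 6.33 crate xyz mm [  -0.3 -276.4  277.5] yaw -0.062 F [-1.4 -1.1 -0.7] open 0.0
TCP [329.99923607 155.86699789] 10/20/40/66 up [[330.1, 153.5], [330.2, 151.1], [330.4, 146.3], [330.7, 139.9]]
134 [117, 81, 23, 64, 89, 86, 42, 85, 94, 104, 91, 38, 9, 16, 23, 47, 94, 66, 27, 111, 118, 118, 105, 102]
135 [120, 104, 90, 96, 103, 95, 85, 94, 102, 102, 81, 8, 6, 31, 28, 57, 68, 27, 107, 120, 125, 117, 120, 119]
136 [132, 133, 137, 142, 135, 112, 104, 104, 102, 96, 56, 9, 22, 58, 44, 71, 11, 104, 125, 120, 121, 125, 117, 120]
137 [81, 97, 125, 128, 142, 145, 145, 138, 138, 72, 21, 39, 50, 30, 23, 23, 19, 108, 122, 123, 125, 120, 117, 125]
138 [12, 5, 39, 52, 105, 118, 119, 108, 92, 44, 61, 88, 63, 45, 12, 1, 4, 36, 102, 106, 116, 120, 119, 108]
139 [10, 40, 47, 31, 14, 24, 25, 6, 19, 39, 71, 64, 64, 51, 31, 7, 2, 6, 17, 36, 89, 106, 93, 26]
140 [20, 6, 11, 22, 33, 43, 43, 37, 9, 10, 44, 56, 69, 49, 22, 3, 16, 5, 5, 5, 12, 12, 16, 1]
141 [39, 31, 6, 6, 7, 19, 8, 24, 9, 9, 41, 53, 65, 47, 14, 35, 92, 32, 21, 1, 2, 4, 9, 2]
142 [43, 56, 53, 45, 15, 65, 63, 7, 29, 11, 44, 48, 42, 33, 43, 104,
[... 1054 characters left out ...]
20, 6, 9, 55, 112, 122, 119, 122, 118, 123, 118, 118, 121, 119, 119, 116, 116, 112]
154 [115, 121, 119, 115, 110, 111, 108, 63, 25, 47, 113, 115, 123, 119, 121, 119, 123, 122, 114, 116, 116, 111, 116, 113]
155 [72, 83, 101, 94, 95, 110, 115, 116, 107, 107, 114, 118, 115, 116, 111, 115, 109, 104, 79, 79, 77, 81, 75, 49]
156 [43, 54, 58, 58, 62, 74, 67, 72, 76, 78, 80, 78, 82, 83, 69, 40, 24, 4, 11, 18, 8, 5, 8, 4]
157 [32, 24, 29, 39, 43, 38, 19, 26, 47, 65, 70, 57, 29, 7, 15, 55, 64, 69, 104, 103, 87, 10, 3, 4]
158 [29, 27, 25, 29, 25, 25, 3, 3, 5, 10, 19, 7, 3, 17, 59, 73, 71, 70, 97, 99, 88, 12, 1, 5]
159 [23, 22, 29, 26, 28, 21, 3, 4, 0, 1, 5, 3, 6, 3, 21, 50, 65, 38, 13, 13, 14, 0, 2, 6]
```

The side difference shows no finger for roughly 35 mm above the nominal TCP, which would explain passing over the bar without force. I'll push from lower down, in small steps with force readings.

>>> {"api": "step_arm", "payload": {"increments": [{"delta_pos": [0, 0, 4], "dr": [0, 0, 0], "fingers": 1}, {"delta_pos": [0, 0, 8], "dr": [0, 0, 0], "fingers": 1}, {"delta_pos": [0, 0, 12.7], "dr": [0, 0, 0], "fingers": 1}, {"delta_pos": [0, -2, 13], "dr": [0, 0, 0], "fingers": 1}, {"delta_pos": [0, -4, 13.5], "dr": [0, 0, 0], "fingers": 1}]}}

```text
time: 6.95
tool_pos: [0.4944, -0.2361, 0.1444]
tool_rot: [3.141, -0.002, -0.06]
contact_force: [-0.1, 0.6, 0.9]
opening: 0.0005
grip_force: 0.0
```

>>> {"api": "step_arm", "payload": {"increments": [{"delta_pos": [0, -0.5, 0], "dr": [0, 0, 0], "fingers": 1}, {"delta_pos": [0, -1, 0], "dr": [0, 0, 0], "fingers": 1}, {"delta_pos": [0, -1.5, 0], "dr": [0, 0, 0], "fingers": 1}, {"delta_pos": [0, -1.5, 0], "dr": [0, 0, 0], "fingers": 1}, {"delta_pos": [0, -1.5, 0], "dr": [0, 0, 0], "fingers": 1}]}}

```text
time: 7.58
tool_pos: [0.4964, -0.2273, 0.1479]
tool_rot: [3.131, -0.008, -0.06]
contact_force: [-4.5, -12.9, 11.4]
opening: 0.0002
grip_force: 6.9
```

```bash
python3 - <<'E'
from h import *
st()
im=viewer.read_camera("wrist");cv2.imwrite("pics/w2.png",im[...,::-1]);print(np.round(viewer.camera_params("wrist")["K"],1).tolist())
s=robot.observe()["tool_pos"]
print(proj("wrist",s),proj("wrist",s+[0,0,.035]))
for u in range(300,340,2):print(u,im[215:260:4,u].sum(1).tolist())
E
```

```text
t 7.58 crate xyz mm [   2.3 -222.7  147.9] yaw -0.06 F [ -4.5 -12.9  11.4] open 0.0
[[311.8, 0.0, 318.9], [0.0, 311.8, 198.7], [0.0, 0.0, 1.0]]
[318.10011741 227.2849565 ] [318.58316417 250.6312603 ]
300 [547, 556, 542, 558, 551, 547, 430, 357, 354, 214, 63, 62]
302 [550, 557, 541, 564, 553, 548, 391, 356, 355, 218, 65, 66]
304 [553, 550, 545, 562, 548, 544, 364, 361, 357, 217, 65, 63]
306 [550, 557, 542, 557, 550, 528, 359, 355, 356, 219, 55, 67]
308 [549, 556, 541, 561, 557, 491, 356, 356, 358, 215, 67, 62]
310 [554, 554, 543, 559, 557, 429, 362, 353, 360, 255, 150, 154]
312 [558, 560, 544, 558, 559, 398, 352, 350, 354, 331, 312, 304]
314 [554, 558, 549, 560, 557, 428, 246, 237, 233, 202, 195, 177]
316 [554, 558, 552, 558, 555, 493, 89, 80, 75, 71, 69, 65]
318 [558, 559, 547, 557, 558, 516, 204, 205, 204, 202, 209, 203]
320 [554, 562, 548, 561, 562, 515, 184, 185, 184, 182, 186, 182]
322 [558, 561, 553, 562, 562, 490, 87, 77, 80, 78, 74, 63]
324 [554, 562, 553, 558, 561, 413, 273, 266, 259, 242, 216, 189]
326 [554, 559, 553, 560, 564, 396, 354, 354, 350, 330, 306, 300]
328 [557, 556, 554, 561, 562, 449, 357, 357, 358, 242, 126, 129]
330 [557, 558, 557, 560, 565, 493, 355, 353, 353, 220, 63, 57]
332 [555, 563, 557, 557, 562, 538, 360, 353, 361, 220, 62, 61]
334 [555, 559, 561, 560, 566, 561, 369, 357, 357, 218, 60, 56]
336 [558, 555, 561, 561, 567, 562, 394, 356, 357, 217, 65, 66]
338 [555, 552, 563, 556, 565, 565, 442, 355, 360, 219, 67, 61]
```

The force (−y, +z) points along the bar's radius, so the finger touches the bar with high friction and jams when pushed flat. The real tip ends about 35 mm above the nominal TCP. I'll follow the bar's arc instead.

>>> {"api": "step_arm", "payload": {"increments": [{"delta_pos": [0, -0.5, -1], "dr": [0, 0, 0], "fingers": 1}, {"delta_pos": [0, -1.5, -1.7], "dr": [0, 0, 0], "fingers": 1}, {"delta_pos": [0, -2.7, -2.2], "dr": [0, 0, 0], "fingers": 1}, {"delta_pos": [0, -4, -2.5], "dr": [0, 0, 0], "fingers": 1}, {"delta_pos": [0, -5, -2.6], "dr": [0, 0, 0], "fingers": 1}]}}

```text
time: 8.25
tool_pos: [0.4973, -0.1711, 0.1692]
tool_rot: [-3.141, 0.001, -0.059]
contact_force: [0.3, -0.5, 0.2]
opening: 0.0006
grip_force: 0.5
```

```bash
cat >> h.py <<'E'
c0,s0=np.cos(PS),np.sin(PS)
def tc(v,pt):
    d=v[:2]-(PC if pt else 0);return np.array([c0*d[0]+s0*d[1],-s0*d[0]+c0*d[1],v[2]])
def rods(im,row,sgn=-1):
    # candidate bar hits: bright narrow peaks in a wrist row
    g=im[row].astype(int).sum(1);out=[]
    sp=im[row].astype(int);sat=sp.max(1)-sp.min(1)
    for u in range(6,634):
        if sat[u]<45 and g[u]==g[u-4:u+5].max() and g[u]-max(g[u-6:u-4].min(),g[u+5:u+6].min())>60:
            out.append((u,g[u]))
    return out
E
python3 - <<'E'
from h import *
st()
b=viewer.read_camera("wrist");cv2.imwrite("pics/w3.png",b[...,::-1]);s=viewer.read_camera("side")[100:200,250:400,::-1]
o=np.zeros((600,800,3),np.uint8);o[:300,:480]=cv2.resize(b[...,::-1],(480,300));o[300:600,:450]=cv2.resize(s,(450,300),interpolation=cv2.INTER_CUBIC)
cv2.imwrite("pics/k6.png",cv2.convertScaleAbs(o,alpha=1.2))
E
```

```text
t 8.25 crate xyz mm [-1.000e-01 -1.665e+02  1.692e+02] yaw -0.059 F [ 0.3 -0.5  0.2] open 0.001
```

View pics/k6.png

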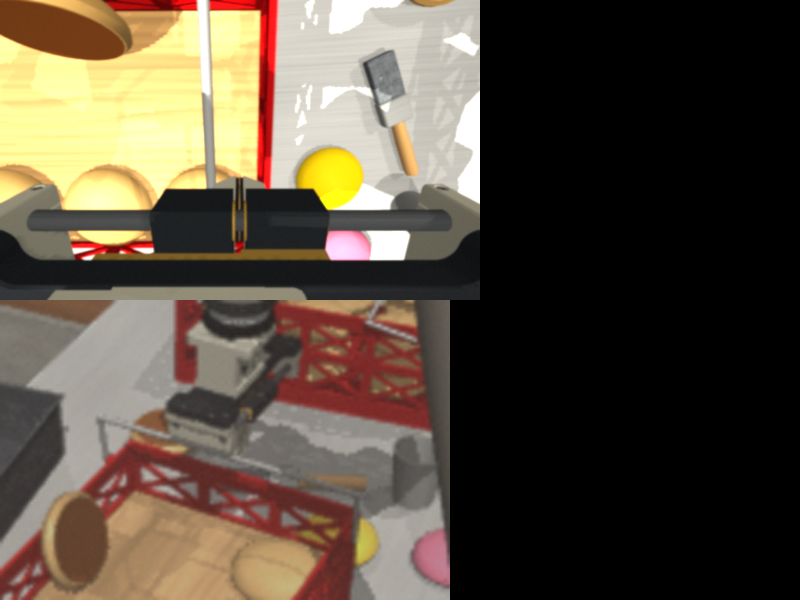

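The wrist view shows the right bar now over the crate at (205,0) to (210,185), and the side view shows its legs near upright. I'll compute the bar angle from the wrist view.

```bash
cat >> h.py <<'E'
def ang(u,v,sgn):
    o,d=ray("wrist",u,v);o=tc(o,1);d=tc(d,0);a=o[1:]-[sgn*.16,.148];e=d[1:]
    A=e@e;B=2*a@e;D=B*B-4*A*(a@a-.07**2)
    t=(-B-np.sqrt(max(D,0)))/2/A;P=o+t*d;return np.round(P,4),round(np.arctan2(P[2]-.148,sgn*(P[1]-sgn*.16))-.262,3),D>0
E
python3 - <<'E'
from h import *
im=viewer.read_camera("wrist")
for v in(60,133,200):
    r=rods(im,v);print(v,[(u,g,*ang(u,v,-1)) for u,g in r if 230<u<320])
E
```

```text
60 [(270, np.int64(695), array([ 0.0976, -0.1462,  0.2166]), np.float64(1.507), np.True_), (271, np.int64(695), array([ 0.0976, -0.1467,  0.2167]), np.float64(1.5), np.True_)]
133 []
200 []
```

>>> {"api": "step_arm", "payload": {"increments": [{"delta_pos": [0, -0.8, 0.1], "dr": [0, 0, 0], "fingers": 1}, {"delta_pos": [0, -1.6, 0.4], "dr": [0, 0, 0], "fingers": 1}, {"delta_pos": [0, -2.4, 0.8], "dr": [0, 0, 0], "fingers": 1}, {"delta_pos": [0, -3.2, 1.3], "dr": [0, 0, 0], "fingers": 1}, {"delta_pos": [0, -3.6, 1.6], "dr": [0, 0, 0], "fingers": 1}]}}

```text
time: 9.02
tool_pos: [0.4995, -0.1359, 0.1528]
tool_rot: [-3.141, 0.001, -0.059]
contact_force: [-0.5, -0.1, 0.1]
opening: 0.0008
grip_force: 0.4
```

```bash
python3 - <<'E'
from h import *
st();im=viewer.read_camera("wrist")
for v in(30,45,60,80,133,180):
    r=rods(im,v);print(v,[(u,g,*ang(u,v,-1)) for u,g in r if 200<u<330])
    print(im[v,255:300].sum(1).tolist())
E
```

```text
t 9.03 crate xyz mm [ 1.000e-01 -1.313e+02  1.528e+02] yaw -0.059 F [-0.5 -0.1  0.1] open 0.001
30 [(270, np.int64(698), array([ 0.1097, -0.1106,  0.1976]), np.float64(2.093), np.True_)]
[483, 491, 499, 509, 504, 503, 507, 513, 540, 578, 626, 663, 677, 689, 695, 698, 696, 685, 667, 628, 588, 538, 475, 432, 466, 567, 619, 630, 629, 629, 630, 629, 628, 630, 631, 629, 629, 630, 630, 629, 632, 627, 629, 630, 630]
45 [(271, np.int64(700), array([ 0.1038, -0.1108,  0.1977]), np.float64(2.089), np.True_)]
[471, 473, 496, 541, 596, 620, 627, 627, 621, 610, 611, 641, 670, 687, 695, 698, 700, 694, 681, 653, 621, 570, 516, 456, 430, 489, 578, 621, 629, 631, 630, 633, 637, 640, 643, 643, 643, 643, 640, 638, 641, 643, 640, 639, 637]
60 [(271, np.int64(700), array([ 0.0979, -0.1104,  0.1974]), np.float64(2.095), np.True_)]
[627, 629, 630, 630, 630, 631, 630, 626, 622, 610, 605, 623, 647, 677, 692, 697, 700, 698, 691, 674, 643, 605, 552, 490, 438, 465, 558, 611, 625, 626, 623, 629, 627, 628, 627, 631, 627, 630, 627, 627, 625, 625, 626, 629, 628]
80 [(272, np.int64(704), array([ 0.0896, -0.1105,  0.1975]), np.float64(2.094), np.True_)]
[575, 573, 575, 575, 573, 572, 575, 571, 569, 564, 567, 582, 618, 655, 682, 696, 703, 704, 699, 690, 674, 642, 595, 545, 481, 436, 464, 544, 587, 597, 603, 600, 599, 596, 599, 599, 599, 598, 599, 598, 602, 597, 596, 598, 599]
133 []
[594, 592, 594, 591, 596, 595, 596, 596, 598, 594, 596, 590, 577, 511, 409, 358, 356, 375, 385, 401, 407, 414, 416, 426, 447, 454, 435, 426, 476, 551, 589, 599, 604, 606, 615, 623, 635, 641, 642, 644, 643, 642, 644, 644, 643]
180 []
[617, 629, 643, 644, 648, 649, 645, 647, 648, 648, 649, 648, 648, 648, 637, 592, 484, 379, 357, 373, 385, 399, 405, 408, 409, 402, 394, 372, 362, 399, 517, 608, 639, 648, 649, 648, 652, 650, 649, 649, 650, 649, 652, 651, 648]
```

>>> {"api": "step_arm", "payload": {"increments": [{"delta_pos": [0, 0.8, 0], "dr": [0, 0, 0], "fingers": 1}, {"delta_pos": [0, 0.8, -3], "dr": [0, 0, 0], "fingers": 1}, {"delta_pos": [0, 0.8, -6], "dr": [0, 0, 0], "fingers": 1}, {"delta_pos": [0, -1, -6.5], "dr": [0, 0, 0], "fingers": 1}, {"delta_pos": [0, -3.2, -6], "dr": [0, 0, 0], "fingers": 1}]}}

```text
time: 9.7
tool_pos: [0.5017, -0.1042, 0.2132]
tool_rot: [3.142, -0.001, -0.061]
contact_force: [0.6, -0.5, -0.7]
opening: 0.0001
grip_force: 0.0
```

>>> {"api": "step_arm", "payload": {"increments": [{"delta_pos": [0, -0.1, 1], "dr": [0, 0, 0], "fingers": 1}, {"delta_pos": [0, -0.2, 2], "dr": [0, 0, 0], "fingers": 1}, {"delta_pos": [0, -0.3, 3], "dr": [0, 0, 0], "fingers": 1}, {"delta_pos": [0, -0.4, 4], "dr": [0, 0, 0], "fingers": 1}, {"delta_pos": [0, -0.5, 4.2], "dr": [0, 0, 0], "fingers": 1}]}}

```text
time: 10.32
tool_pos: [0.5014, -0.0998, 0.1703]
tool_rot: [-3.141, 0.002, -0.06]
contact_force: [0.1, 0.1, 0.1]
opening: 0.0002
grip_force: 0.0
```

>>> {"api": "step_arm", "payload": {"increments": [{"delta_pos": [0, 0, 0.5], "dr": [0, 0, 0], "fingers": 1}, {"delta_pos": [0, 0, 1], "dr": [0, 0, 0], "fingers": 1}, {"delta_pos": [0, 0, 1.5], "dr": [0, 0, 0], "fingers": 1}, {"delta_pos": [0, 0, 1.8], "dr": [0, 0, 0], "fingers": 1}, {"delta_pos": [0, 0, 1.8], "dr": [0, 0, 0], "fingers": 1}]}}

```text
time: 10.95
tool_pos: [0.5021, -0.0977, 0.154]
tool_rot: [-3.138, -0.001, -0.059]
contact_force: [-1.2, 9.4, 6.9]
opening: 0.0005
grip_force: 5.4
```

```bash
cat >> h.py <<'E'
def bar(sgn):
    st();im=viewer.read_camera("wrist");cv2.imwrite("pics/last.png",im[...,::-1])
    for v in(30,60,90):
        print(v,[(u,g,*ang(u,v,sgn)) for u,g in rods(im,v)])
E
python3 -c "
from h import *
bar(-1)"
```

```text
t 10.95 crate xyz mm [  0.4 -92.9 154. ] yaw -0.059 F [-1.2  9.4  6.9] open 0.0
30 [(355, np.int64(713), array([ 0.1107, -0.1094,  0.1964]), np.float64(2.116), np.True_), (469, np.int64(539), array([ 0.1065, -0.1502,  0.2173]), np.float64(1.45), np.True_)]
60 [(354, np.int64(717), array([ 0.0986, -0.1094,  0.1963]), np.float64(2.117), np.True_), (475, np.int64(457), array([ 0.096 , -0.1538,  0.2177]), np.float64(1.398), np.True_)]
90 [(538, np.int64(664), array([ 0.0852, -0.1825,  0.2143]), np.float64(0.982), np.True_)]
```

The force is radial again, so the finger corner sits inboard of the rod. I'll lift, shift outward over the rod and press down while following the arc.

>>> {"api": "step_arm", "payload": {"increments": [{"delta_pos": [0, 0, -2], "dr": [0, 0, 0], "fingers": 1}, {"delta_pos": [0, 0, -3.5], "dr": [0, 0, 0], "fingers": 1}, {"delta_pos": [0, 1, -3.5], "dr": [0, 0, 0], "fingers": 1}, {"delta_pos": [0, 2.2, -3], "dr": [0, 0, 0], "fingers": 1}, {"delta_pos": [0, 2.2, -2], "dr": [0, 0, 0], "fingers": 1}]}}

```text
time: 11.62
tool_pos: [0.5002, -0.1229, 0.1722]
tool_rot: [3.142, 0.001, -0.061]
contact_force: [-0.2, 0.8, -0.2]
opening: 0.0006
grip_force: 0.0
```

>>> {"api": "step_arm", "payload": {"increments": [{"delta_pos": [0, 0, 0.5], "dr": [0, 0, 0], "fingers": 1}, {"delta_pos": [0, 0, 1], "dr": [0, 0, 0], "fingers": 1}, {"delta_pos": [0, -0.1, 1.5], "dr": [0, 0, 0], "fingers": 1}, {"delta_pos": [0, -0.3, 2], "dr": [0, 0, 0], "fingers": 1}, {"delta_pos": [0, -0.5, 2.5], "dr": [0, 0, 0], "fingers": 1}]}}

```text
time: 12.25
tool_pos: [0.501, -0.1165, 0.1481]
tool_rot: [3.141, -0.0, -0.059]
contact_force: [0.1, -0.8, 1.3]
opening: 0.0005
grip_force: 0.3
```

```bash
python3 -c "
from h import *
bar(-1)"
```

```text
t 12.25 crate xyz mm [   0.4 -111.8  148.1] yaw -0.059 F [ 0.1 -0.8  1.3] open 0.001
30 [(291, np.int64(708), array([ 0.1116, -0.0993,  0.1829]), np.float64(2.358), np.True_)]
60 [(291, np.int64(709), array([ 0.0991, -0.0989,  0.1822]), np.float64(2.37), np.True_), (292, np.int64(709), array([ 0.099 , -0.0995,  0.1831]), np.float64(2.354), np.True_)]
90 [(292, np.int64(715), array([ 0.0858, -0.0991,  0.1824]), np.float64(2.365), np.True_)]
```

>>> {"api": "step_arm", "payload": {"increments": [{"delta_pos": [0, -0.2, 0.5], "dr": [0, 0, 0], "fingers": 1}, {"delta_pos": [0, -0.4, 1], "dr": [0, 0, 0], "fingers": 1}, {"delta_pos": [0, -0.5, 1.5], "dr": [0, 0, 0], "fingers": 1}, {"delta_pos": [0, -0.6, 1.8], "dr": [0, 0, 0], "fingers": 1}, {"delta_pos": [0, -0.6, 2.1], "dr": [0, 0, 0], "fingers": 1}]}}

```text
time: 12.92
tool_pos: [0.5012, -0.1107, 0.1271]
tool_rot: [3.142, -0.0, -0.059]
contact_force: [-0.4, -0.5, 1.1]
opening: 0.0004
grip_force: 0.2
```

```bash
python3 -c "
from h import *
bar(-1)"
```

```text
t 12.93 crate xyz mm [   0.3 -106.   127.1] yaw -0.059 F [-0.4 -0.5  1.1] open 0.0
30 [(282, np.int64(715), array([ 0.1131, -0.089 ,  0.1555]), np.float64(2.774), np.False_), (283, np.int64(715), array([ 0.1132, -0.0895,  0.1553]), np.float64(2.777), np.False_)]
60 [(283, np.int64(721), array([ 0.1   , -0.089 ,  0.1555]), np.float64(2.774), np.False_), (473, np.int64(504), array([ 0.0926, -0.1535,  0.2177]), np.float64(1.402), np.True_)]
90 [(284, np.int64(723), array([ 0.0862, -0.0891,  0.1555]), np.float64(2.774), np.False_)]
```

>>> {"api": "step_arm", "payload": {"increments": [{"delta_pos": [0, 0, 0.15], "dr": [0, 0, 0], "fingers": 1}, {"delta_pos": [0, 0, 0.3], "dr": [0, 0, 0], "fingers": 1}, {"delta_pos": [0, 0, 0.45], "dr": [0, 0, 0], "fingers": 1}, {"delta_pos": [0, 0, 0.55], "dr": [0, 0, 0], "fingers": 1}, {"delta_pos": [0, 0, 0.55], "dr": [0, 0, 0], "fingers": 1}]}}

```text
time: 13.6
tool_pos: [0.5012, -0.1107, 0.1217]
tool_rot: [3.142, 0.0, -0.06]
contact_force: [-0.8, -0.1, -0.2]
opening: 0.0004
grip_force: 0.0
```

```bash
python3 - <<'E'
from h import *
bar(-1)
for z in(.16,.162,.166,.17,.175):print(z,[round(tc(onz("wrist",283,60,z),1)[1],4)])
E
```

```text
t 13.6 crate xyz mm [   0.2 -106.   121.7] yaw -0.06 F [-0.8 -0.1 -0.2] open 0.0
30 [(278, np.int64(715), array([ 0.1121, -0.0878,  0.1565]), np.float64(2.763), np.False_), (279, np.int64(715), array([ 0.1121, -0.0883,  0.1562]), np.float64(2.766), np.False_)]
60 [(279, np.int64(718), array([ 0.0994, -0.0878,  0.1565]), np.float64(2.763), np.False_), (280, np.int64(718), array([ 0.0994, -0.0882,  0.1562]), np.float64(2.765), np.False_), (477, np.int64(543), array([ 0.0921, -0.1525,  0.2176]), np.float64(1.417), np.True_)]
90 [(281, np.int64(723), array([ 0.0861, -0.0882,  0.1562]), np.float64(2.765), np.False_)]
0.16 [np.float64(-0.0901)]
0.162 [np.float64(-0.0903)]
0.166 [np.float64(-0.0907)]
0.17 [np.float64(-0.0911)]
0.175 [np.float64(-0.0916)]
```

>>> {"api": "step_arm", "payload": {"increments": [{"delta_pos": [0, 0, -2.5], "dr": [0, 0, 0], "fingers": 1}, {"delta_pos": [0, -0.5, -4], "dr": [0, 0, 0], "fingers": 1}, {"delta_pos": [0, -1.6, -4], "dr": [0, 0, 0], "fingers": 1}, {"delta_pos": [0, -1.6, -2.5], "dr": [0, 0, 0], "fingers": 1}, {"delta_pos": [0, -1.6, -1.2], "dr": [0, 0, 0], "fingers": 1}]}}

```text
time: 14.28
tool_pos: [0.5013, -0.0942, 0.1317]
tool_rot: [-3.141, 0.002, -0.059]
contact_force: [-0.6, 0.3, 0.4]
opening: 0.0007
grip_force: 0.2
```

>>> {"api": "step_arm", "payload": {"increments": [{"delta_pos": [0, 0, 0.2], "dr": [0, 0, 0], "fingers": 1}, {"delta_pos": [0, 0, 0.4], "dr": [0, 0, 0], "fingers": 1}, {"delta_pos": [0, 0, 0.6], "dr": [0, 0, 0], "fingers": 1}, {"delta_pos": [0, 0, 0.8], "dr": [0, 0, 0], "fingers": 1}, {"delta_pos": [0, 0, 0.8], "dr": [0, 0, 0], "fingers": 1}]}}

```text
time: 14.9
tool_pos: [0.5025, -0.095, 0.1279]
tool_rot: [3.141, -0.002, -0.06]
contact_force: [-5.3, 1.8, 13.8]
opening: 0.0003
grip_force: 7.0
```

```bash
python3 -c "
from h import *
bar(-1)"
```

```text
t 14.9 crate xyz mm [  0.7 -90.2 127.9] yaw -0.06 F [-5.3  1.8 13.8] open 0.0
30 [(313, np.int64(714), array([ 0.1152, -0.0878,  0.1491]), np.float64(2.864), np.False_), (314, np.int64(714), array([ 0.1152, -0.0883,  0.1489]), np.float64(2.867), np.False_), (491, np.int64(531), array([ 0.1017, -0.1434,  0.216 ]), np.float64(1.549), np.True_)]
60 [(313, np.int64(718), array([ 0.1014, -0.0878,  0.1492]), np.float64(2.863), np.False_), (499, np.int64(542), array([ 0.0932, -0.1468,  0.2168]), np.float64(1.498), np.True_), (500, np.int64(542), array([ 0.0932, -0.1471,  0.2168]), np.float64(1.494), np.True_)]
90 [(313, np.int64(721), array([ 0.0869, -0.0877,  0.1492]), np.float64(2.863), np.False_), (314, np.int64(721), array([ 0.0869, -0.0882,  0.149 ]), np.float64(2.866), np.False_), (496, np.int64(521), array([ 0.0843, -0.1473,  0.2168]), np.float64(1.491), np.True_)]
```

The right bar hit a hard stop at 13.8 N with the TCP at 0.128, so it's home. That confirms the real tip is 38 mm above the nominal TCP. Next is the bread: I'll raise, cross over it and come down behind the far wall.

>>> {"api": "step_arm", "payload": {"increments": [{"delta_pos": [0, 0, -4], "dr": [0, 0, 0], "fingers": 1}, {"delta_pos": [0, 0, -9], "dr": [0, 0, 0], "fingers": 1}, {"delta_pos": [3, -2, -11], "dr": [0, 0, 0], "fingers": 1}, {"delta_pos": [8, -5, -11], "dr": [0, 0, 0], "fingers": 1}, {"delta_pos": [13, -7.4, -11], "dr": [0, 0, 0], "fingers": 1}]}}

```text
time: 15.58
tool_pos: [0.638, -0.0279, 0.2369]
tool_rot: [3.141, -0.002, -0.06]
contact_force: [0.5, -0.6, -0.7]
opening: 0.0003
grip_force: 0.0
```

>>> {"api": "step_arm", "payload": {"increments": [{"delta_pos": [4, 0, 0], "dr": [0, 0, 0], "fingers": 1}, {"delta_pos": [6.8, 0, 0], "dr": [0, 0, 0], "fingers": 1}, {"delta_pos": [6.8, 0, 3], "dr": [0, 0, 0], "fingers": 1}, {"delta_pos": [6.8, 0, 6], "dr": [0, 0, 0], "fingers": 1}, {"delta_pos": [6.8, 0, 9.3], "dr": [0, 0, 0], "fingers": 1}]}}

```text
time: 16.2
tool_pos: [0.7045, -0.0328, 0.1421]
tool_rot: [3.141, -0.001, -0.06]
contact_force: [0.8, 0.4, -0.4]
opening: 0.0006
grip_force: 0.0
```

```bash
python3 - <<'E'
from h import *
st()
im=viewer.read_camera("side");cv2.imwrite("pics/s9.png",im[...,::-1])
h=cv2.cvtColor(im,cv2.COLOR_RGB2HSV);m=((h[...,0]<14)&(h[...,1]>110)&(h[...,2]<140)&(h[...,2]>40)).astype(np.uint8)
n,l,sta,ce=cv2.connectedComponentsWithStats(m[150:220,240:310]);print(sta.tolist())
# top view bread
for y in(-.03,-.016,0):print(y)
E
```

```text
t 16.2 crate xyz mm [198.6 -16.2 142.1] yaw -0.06 F [ 0.8  0.4 -0.4] open 0.001
[[0, 0, 70, 70, 3741], [40, 0, 30, 19, 308], [29, 13, 23, 31, 431], [0, 27, 27, 39, 418], [0, 69, 2, 1, 2]]
-0.03
-0.016
0
```

>>> {"api": "step_arm", "payload": {"increments": [{"delta_pos": [-1.5, 0, 0.5], "dr": [0, 0, 0], "fingers": 1}, {"delta_pos": [-3, 0, 0.6], "dr": [0, 0, 0], "fingers": 1}, {"delta_pos": [-4, 0, 0.6], "dr": [0, 0, 0], "fingers": 1}, {"delta_pos": [-5, 0, 0.6], "dr": [0, 0, 0], "fingers": 1}, {"delta_pos": [-5.8, 0, 0.6], "dr": [0, 0, 0], "fingers": 1}]}}

```text
time: 16.88
tool_pos: [0.6461, -0.0293, 0.1373]
tool_rot: [3.141, -0.001, -0.06]
contact_force: [1.3, -0.1, 0.4]
opening: 0.0006
grip_force: 0.1
```

>>> {"api": "step_arm", "payload": {"increments": [{"delta_pos": [-0.6, 0, 0], "dr": [0, 0, 0], "fingers": 1}, {"delta_pos": [-1.2, 0, 0], "dr": [0, 0, 0], "fingers": 1}, {"delta_pos": [-1.8, 0, 0], "dr": [0, 0, 0], "fingers": 1}, {"delta_pos": [-2.4, 0, 0], "dr": [0, 0, 0], "fingers": 1}, {"delta_pos": [-3, 0, 0], "dr": [0, 0, 0], "fingers": 1}]}}

```text
time: 17.5
tool_pos: [0.616, -0.0274, 0.1368]
tool_rot: [3.142, -0.0, -0.06]
contact_force: [0.5, 0.5, -0.2]
opening: 0.0003
grip_force: 0.0
```

>>> {"api": "step_arm", "payload": {"increments": [{"delta_pos": [-0.6, 0, 0], "dr": [0, 0, 0], "fingers": 1}, {"delta_pos": [-1.2, 0, 0], "dr": [0, 0, 0], "fingers": 1}, {"delta_pos": [-1.8, 0, 0], "dr": [0, 0, 0], "fingers": 1}, {"delta_pos": [-2.4, 0, 0], "dr": [0, 0, 0], "fingers": 1}, {"delta_pos": [-2.8, 0, 0], "dr": [0, 0, 0], "fingers": 1}]}}

```text
time: 18.12
tool_pos: [0.5881, -0.0258, 0.1369]
tool_rot: [3.141, -0.0, -0.06]
contact_force: [-0.5, 0.0, -0.2]
opening: 0.0007
grip_force: 0.0
```

```bash
python3 - <<'E'
from h import *
st()
im=viewer.read_camera("side");cv2.imwrite("pics/s10.png",im[...,::-1])
h=cv2.cvtColor(im,cv2.COLOR_RGB2HSV);m=((h[...,0]<14)&(h[...,1]>110)&(h[...,2]<140)&(h[...,2]>40)).astype(np.uint8)
n,l,sta,ce=cv2.connectedComponentsWithStats(m[150:220,240:310]);print(sta.tolist())
E
```

```text
t 18.12 crate xyz mm [ 81.9 -16.1 136.9] yaw -0.06 F [-0.5  0.  -0.2] open 0.001
[[0, 0, 70, 70, 4222], [55, 0, 1, 1, 1], [59, 0, 11, 14, 77], [52, 9, 18, 10, 57], [0, 24, 43, 42, 541], [0, 69, 2, 1, 2]]
```

>>> {"api": "step_arm", "payload": {"increments": [{"delta_pos": [0, 0, -5], "dr": [0, 0, 0], "fingers": 1}, {"delta_pos": [0, 0, -10], "dr": [0, 0, 0], "fingers": 1}, {"delta_pos": [-3, -5, -10], "dr": [0, 0, 0], "fingers": 1}, {"delta_pos": [-6, -10, -10], "dr": [0, 0, 0], "fingers": 1}, {"delta_pos": [-8.2, -15, -10], "dr": [0, 0, 0], "fingers": 1}]}}

```text
time: 18.8
tool_pos: [0.5145, 0.1301, 0.2371]
tool_rot: [-3.141, -0.001, -0.06]
contact_force: [0.9, -0.1, 0.2]
opening: 0.0003
grip_force: 0.0
```

```bash
python3 - <<'E'
from h import *
bar(1)
im=viewer.read_camera("wrist");t=viewer.read_camera("top");cv2.imwrite("pics/w11.png",im[...,::-1]);cv2.imwrite("pics/t11.png",t[...,::-1])
a=t[125:245,240:425,::-1];b=im[...,::-1]
o=np.zeros((600,800,3),np.uint8);o[:350,:540]=cv2.resize(a,(540,350),interpolation=cv2.INTER_CUBIC);o[350:600,:400]=cv2.resize(b,(400,250))
s=cv2.imread("pics/s10.png")[130:260,230:400];o[350:600,400:727]=cv2.resize(s,(327,250),interpolation=cv2.INTER_CUBIC)
cv2.imwrite("pics/k11.png",cv2.convertScaleAbs(o,alpha=1.3))
E
```

```text
t 18.8 crate xyz mm [ -0.7 135.2 237.1] yaw -0.06 F [ 0.9 -0.1  0.2] open 0.0
30 []
60 []
90 []
```

View pics/k11.png

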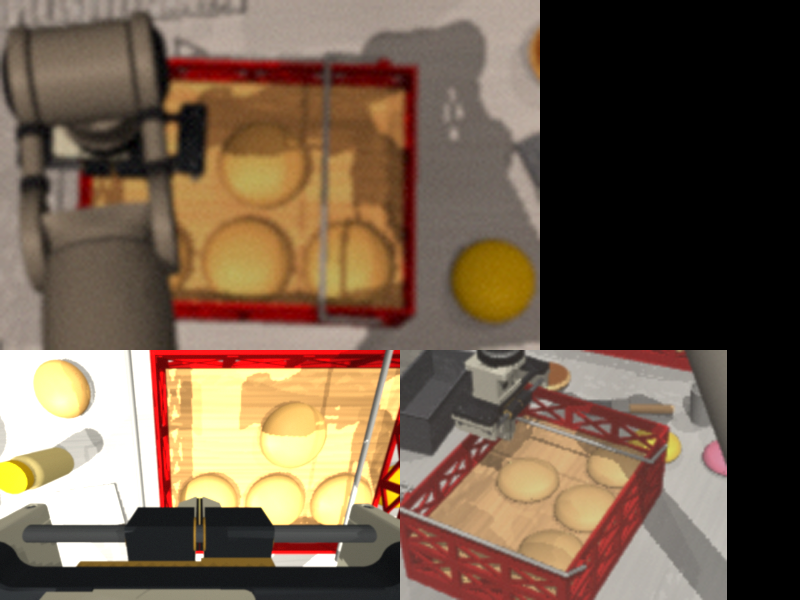

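The top view shows the bread lying flat with its dome up at (265,165), and the right bar across the crate at column 325. In the wrist view the left bar is near (140,400). I'll locate it.

```bash
python3 - <<'E'
from h import *
im=cv2.imread("pics/w11.png")[...,::-1]
for v in(40,90,150):print(v,im[v,195:250].astype(int).sum(1).tolist())
for v,u in((40,218),(90,223),(150,228)):print(ang(u,v,1))
E
```

```text
40 [640, 643, 637, 640, 641, 639, 630, 598, 591, 594, 600, 586, 557, 504, 443, 382, 351, 422, 544, 617, 637, 642, 644, 643, 642, 646, 645, 647, 646, 648, 646, 645, 647, 651, 650, 648, 647, 649, 649, 649, 651, 652, 649, 650, 645, 614, 511, 366, 270, 261, 280, 284, 279, 259, 205]
90 [666, 669, 666, 669, 670, 669, 670, 661, 652, 654, 655, 640, 611, 599, 604, 608, 589, 549, 499, 436, 372, 375, 484, 589, 625, 630, 624, 621, 622, 619, 618, 619, 616, 618, 621, 619, 618, 620, 616, 618, 619, 613, 615, 618, 616, 618, 619, 616, 590, 517, 388, 253, 194, 191, 215]
150 [607, 607, 608, 608, 607, 607, 609, 609, 607, 609, 612, 611, 613, 612, 614, 610, 608, 601, 592, 594, 624, 634, 606, 550, 480, 414, 368, 402, 510, 586, 608, 613, 611, 622, 643, 671, 680, 682, 681, 682, 678, 674, 644, 624, 611, 610, 610, 610, 613, 613, 612, 608, 590, 520, 398]
(array([0.1188, 0.2027, 0.2035]), np.float64(0.653), np.True_)
(array([0.0875, 0.2019, 0.2041]), np.float64(0.667), np.True_)
(array([0.0462, 0.2019, 0.2041]), np.float64(0.668), np.True_)
```

>>> {"api": "step_arm", "payload": {"increments": [{"delta_pos": [0, -3, 0], "dr": [0, 0, 0], "fingers": 1}, {"delta_pos": [0, -6, 0], "dr": [0, 0, 0], "fingers": 1}, {"delta_pos": [0, -9, 0], "dr": [0, 0, 0], "fingers": 1}, {"delta_pos": [0, -12, 0], "dr": [0, 0, 0], "fingers": 1}, {"delta_pos": [0, -15, 0], "dr": [0, 0, 0], "fingers": 1}]}}

```text
time: 19.58
tool_pos: [0.5255, 0.2783, 0.2366]
tool_rot: [3.141, -0.0, -0.061]
contact_force: [-0.8, -0.8, -0.7]
opening: 0.0003
grip_force: 0.0
```

```bash
python3 - <<'E'
from h import *
bar(1)
im=viewer.read_camera("wrist");cv2.imwrite("pics/w12.png",im[...,::-1])
for v in(40,150):print(v,[(u,im[v,u].tolist()) for u in range(330,440,3)])
E
```

```text
t 19.57 crate xyz mm [  1.5 283.7 236.6] yaw -0.061 F [-0.8 -0.8 -0.7] open 0.0
30 [(404, np.int64(589), array([0.1318, 0.2243, 0.1756]), np.float64(0.143), np.True_), (405, np.int64(589), array([0.1315, 0.2239, 0.1767]), np.float64(0.16), np.True_)]
60 [(402, np.int64(598), array([0.1115, 0.2242, 0.1758]), np.float64(0.146), np.True_)]
90 [(401, np.int64(402), array([0.0902, 0.2237, 0.1771]), np.float64(0.167), np.True_)]
40 [(330, [235, 232, 226]), (333, [234, 232, 226]), (336, [234, 233, 226]), (339, [235, 232, 227]), (342, [234, 232, 226]), (345, [219, 216, 206]), (348, [217, 213, 203]), (351, [217, 213, 205]), (354, [218, 215, 206]), (357, [219, 215, 206]), (360, [219, 215, 205]), (363, [221, 216, 207]), (366, [221, 216, 207]), (369, [221, 216, 206]), (372, [221, 217, 208]), (375, [222, 218, 209]), (378, [222, 218, 208]), (381, [222, 218, 209]), (384, [223, 219, 210]), (387, [210, 201, 190]), (390, [143, 80, 75]), (393, [118, 7, 9]), (396, [117, 5, 5]), (399, [111, 9, 9]), (402, [84, 6, 6]), (405, [83, 7, 7]), (408, [138, 122, 115]), (411, [214, 211, 200]), (414, [226, 222, 213]
[... 334 characters left out ...]
 [210, 207, 197]), (351, [209, 205, 196]), (354, [211, 207, 197]), (357, [209, 205, 195]), (360, [208, 205, 195]), (363, [208, 204, 194]), (366, [207, 203, 194]), (369, [206, 203, 193]), (372, [208, 203, 194]), (375, [205, 202, 192]), (378, [204, 200, 190]), (381, [147, 83, 78]), (384, [146, 3, 4]), (387, [182, 10, 13]), (390, [187, 9, 10]), (393, [142, 6, 8]), (396, [167, 7, 10]), (399, [158, 37, 36]), (402, [120, 118, 112]), (405, [160, 157, 149]), (408, [141, 131, 124]), (411, [74, 12, 14]), (414, [75, 4, 5]), (417, [177, 19, 19]), (420, [192, 20, 21]), (423, [201, 111, 66]), (426, [208, 157, 93]), (429, [209, 159, 94]), (432, [206, 157, 92]), (435, [206, 156, 91]), (438, [206, 157, 92])]
```

```bash
python3 - <<'E'
from h import *
import numpy as np
# second view: precise
im=cv2.imread("pics/w12.png")[...,::-1].astype(int)
o,_=ray("wrist",0,0);o=tc(o,1)
o1=o+[0,-.1485,.0005]
for v,u1,u2 in((40,208,412.5),(150,219,404.5)):
    print(ang(u2,v,1))
    d1=tc(ray("wrist",u1,v)[1],0);d2=tc(ray("wrist",u2,v)[1],0)
    k=np.linalg.solve(np.c_[d1[1:],-d2[1:]],(o-o1)[1:]);P=o1+k[0]*d1;print("tri",np.round(P[1:],4),"q",np.arctan2(P[2]-.148,P[1]-.16)-.262)
E
```

```text
(array([0.1234, 0.2186, 0.1863]), np.float64(0.316), np.True_)
tri [0.217  0.1803] q 0.25296573856645366
(array([0.0457, 0.2181, 0.187 ]), np.float64(0.329), np.True_)
tri [0.2164 0.1806] q 0.2628439012586491
```

>>> {"api": "step_arm", "payload": {"increments": [{"delta_pos": [0, 0, 5], "dr": [0, 0, 0], "fingers": 1}, {"delta_pos": [0, 0, 10.6], "dr": [0, 0, 0], "fingers": 1}, {"delta_pos": [0, 1.5, 10.6], "dr": [0, 0, 0], "fingers": 1}, {"delta_pos": [0, 3, 10.6], "dr": [0, 0, 0], "fingers": 1}, {"delta_pos": [0, 4.2, 10.6], "dr": [0, 0, 0], "fingers": 1}]}}

```text
time: 20.3
tool_pos: [0.5237, 0.2354, 0.1336]
tool_rot: [-3.14, -0.005, -0.061]
contact_force: [0.4, 12.5, 6.0]
opening: 0.0008
grip_force: 8.9
```

>>> {"api": "step_arm", "payload": {"increments": [{"delta_pos": [0, 0.6, -0.4], "dr": [0, 0, 0], "fingers": 1}, {"delta_pos": [0, 1.2, -1.1], "dr": [0, 0, 0], "fingers": 1}, {"delta_pos": [0, 1.9, -1.7], "dr": [0, 0, 0], "fingers": 1}, {"delta_pos": [0, 2.9, -2.3], "dr": [0, 0, 0], "fingers": 1}, {"delta_pos": [0, 3.9, -2.8], "dr": [0, 0, 0], "fingers": 1}]}}

```text
time: 20.92
tool_pos: [0.5212, 0.1977, 0.1618]
tool_rot: [-3.139, -0.006, -0.059]
contact_force: [2.1, 1.6, 1.4]
opening: 0.0008
grip_force: 1.3
```

```bash
python3 - <<'E'
from h import *
bar(1)
im=viewer.read_camera("wrist").astype(int)
print(im[40,330:450].sum(1).tolist())
E
```

```text
t 20.93 crate xyz mm [  2.  203.1 161.8] yaw -0.059 F [2.1 1.6 1.4] open 0.001
30 [(368, np.int64(685), array([0.1099, 0.181 , 0.2148]), np.float64(1.004), np.True_)]
60 [(367, np.int64(690), array([0.0986, 0.1809, 0.2148]), np.float64(1.006), np.True_)]
90 [(365, np.int64(692), array([0.0868, 0.1812, 0.2147]), np.float64(1.001), np.True_)]
[455, 453, 455, 452, 447, 448, 454, 496, 558, 595, 604, 599, 577, 528, 468, 433, 427, 417, 422, 419, 430, 466, 531, 569, 563, 512, 454, 422, 421, 433, 465, 526, 573, 618, 645, 667, 677, 685, 689, 682, 670, 650, 615, 575, 518, 450, 413, 415, 467, 541, 585, 600, 605, 606, 610, 610, 607, 603, 607, 607, 605, 610, 610, 609, 610, 610, 609, 610, 611, 608, 611, 610, 608, 608, 609, 604, 600, 598, 593, 591, 590, 591, 592, 590, 589, 591, 592, 593, 590, 592, 591, 592, 589, 588, 591, 590, 592, 591, 591, 588, 591, 592, 595, 600, 605, 607, 605, 601, 584, 532, 474, 454, 448, 448, 445, 447, 449, 490, 549, 591]
```

>>> {"api": "step_arm", "payload": {"increments": [{"delta_pos": [0, 1.5, -0.2], "dr": [0, 0, 0], "fingers": 1}, {"delta_pos": [0, 3, 0], "dr": [0, 0, 0], "fingers": 1}, {"delta_pos": [0, 4.5, 0.4], "dr": [0, 0, 0], "fingers": 1}, {"delta_pos": [0, 6, 1.1], "dr": [0, 0, 0], "fingers": 1}, {"delta_pos": [0, 7, 1.7], "dr": [0, 0, 0], "fingers": 1}]}}

```text
time: 21.65
tool_pos: [0.5148, 0.1268, 0.1407]
tool_rot: [-3.142, 0.002, -0.06]
contact_force: [0.8, 3.2, -2.1]
opening: 0.0006
grip_force: 1.5
```

```bash
python3 -c "
from h import *
bar(1)"
```

```text
t 21.65 crate xyz mm [ -0.2 131.9 140.7] yaw -0.06 F [ 0.8  3.2 -2.1] open 0.001
30 [(369, np.int64(712), array([0.1068, 0.1107, 0.1977]), np.float64(2.091), np.True_)]
60 [(368, np.int64(713), array([0.096 , 0.1105, 0.1975]), np.float64(2.093), np.True_)]
90 [(366, np.int64(715), array([0.0846, 0.1109, 0.1979]), np.float64(2.086), np.True_), (367, np.int64(715), array([0.0846, 0.1104, 0.1974]), np.float64(2.096), np.True_)]
```

>>> {"api": "step_arm", "payload": {"increments": [{"delta_pos": [0, -0.8, 0], "dr": [0, 0, 0], "fingers": 1}, {"delta_pos": [0, -0.8, -3.5], "dr": [0, 0, 0], "fingers": 1}, {"delta_pos": [0, -0.8, -7], "dr": [0, 0, 0], "fingers": 1}, {"delta_pos": [0, 1.4, -7], "dr": [0, 0, 0], "fingers": 1}, {"delta_pos": [0, 1.4, -3.5], "dr": [0, 0, 0], "fingers": 1}]}}

```text
time: 22.32
tool_pos: [0.517, 0.1139, 0.1796]
tool_rot: [-3.141, -0.008, -0.06]
contact_force: [0.3, -0.6, -0.8]
opening: 0.001
grip_force: 0.0
```

>>> {"api": "step_arm", "payload": {"increments": [{"delta_pos": [0, 0, 0.7], "dr": [0, 0, 0], "fingers": 1}, {"delta_pos": [0, 0.1, 1.4], "dr": [0, 0, 0], "fingers": 1}, {"delta_pos": [0, 0.4, 2.2], "dr": [0, 0, 0], "fingers": 1}, {"delta_pos": [0, 0.7, 3.2], "dr": [0, 0, 0], "fingers": 1}, {"delta_pos": [0, 1.2, 4.2], "dr": [0, 0, 0], "fingers": 1}]}}

```text
time: 22.95
tool_pos: [0.5141, 0.1017, 0.1344]
tool_rot: [-3.141, -0.001, -0.059]
contact_force: [0.8, 1.2, 0.4]
opening: 0.0002
grip_force: 0.4
```

```bash
python3 -c "
from h import *
bar(1)"
```

```text
t 22.95 crate xyz mm [  0.6 106.9 134.4] yaw -0.059 F [0.8 1.2 0.4] open 0.0
30 [(169, np.int64(640), array([0.1017, 0.1526, 0.2176]), np.float64(1.414), np.True_), (339, np.int64(715), array([0.1094, 0.0969, 0.1783]), np.float64(2.431), np.True_)]
60 [(339, np.int64(718), array([0.0976, 0.0967, 0.1778]), np.float64(2.44), np.True_)]
90 [(338, np.int64(719), array([0.0851, 0.0969, 0.1783]), np.float64(2.431), np.True_)]
```

>>> {"api": "step_arm", "payload": {"increments": [{"delta_pos": [0, 0, -2.5], "dr": [0, 0, 0], "fingers": 1}, {"delta_pos": [0, 1, -2.5], "dr": [0, 0, 0], "fingers": 1}, {"delta_pos": [0, 1, -1.5], "dr": [0, 0, 0], "fingers": 1}, {"delta_pos": [0, 1.1, -0.7], "dr": [0, 0, 0], "fingers": 1}, {"delta_pos": [0, 1.2, 0], "dr": [0, 0, 0], "fingers": 1}]}}

```text
time: 23.62
tool_pos: [0.5125, 0.0898, 0.1334]
tool_rot: [3.141, 0.002, -0.06]
contact_force: [-0.5, -0.5, 0.1]
opening: 0.0003
grip_force: 0.3
```

>>> {"api": "step_arm", "payload": {"increments": [{"delta_pos": [0, 0.1, 0.3], "dr": [0, 0, 0], "fingers": 1}, {"delta_pos": [0, 0.2, 0.6], "dr": [0, 0, 0], "fingers": 1}, {"delta_pos": [0, 0.2, 0.9], "dr": [0, 0, 0], "fingers": 1}, {"delta_pos": [0, 0.2, 1.1], "dr": [0, 0, 0], "fingers": 1}, {"delta_pos": [0, 0.2, 1.1], "dr": [0, 0, 0], "fingers": 1}]}}

```text
time: 24.25
tool_pos: [0.5136, 0.0879, 0.1276]
tool_rot: [3.142, -0.004, -0.059]
contact_force: [-10.0, -1.0, 26.9]
opening: 0.0006
grip_force: 13.4
```

```bash
python3 -c "
from h import *
bar(1)"
```

```text
t 24.25 crate xyz mm [  0.9  93.  127.6] yaw -0.059 F [-10.   -1.   26.9] open 0.001
30 [(140, np.int64(690), array([0.1016, 0.1467, 0.2167]), np.float64(1.5), np.True_), (315, np.int64(710), array([0.1107, 0.0942, 0.1718]), np.float64(2.532), np.True_)]
60 [(131, np.int64(681), array([0.0931, 0.1506, 0.2174]), np.float64(1.444), np.True_), (315, np.int64(712), array([0.0987, 0.0942, 0.1719]), np.float64(2.531), np.True_)]
90 [(136, np.int64(681), array([0.0844, 0.1505, 0.2174]), np.float64(1.445), np.True_), (315, np.int64(714), array([0.0862, 0.0943, 0.1721]), np.float64(2.529), np.True_)]
```

Same hard stop height as on the right (0.128). I'll lift clear, move to the middle and check both bars and the bread.

>>> {"api": "step_arm", "payload": {"increments": [{"delta_pos": [0, 0, -4], "dr": [0, 0, 0], "fingers": 1}, {"delta_pos": [0, 0, -9], "dr": [0, 0, 0], "fingers": 1}, {"delta_pos": [0, 3, -14], "dr": [0, 0, 0], "fingers": 1}, {"delta_pos": [0, 6, -17], "dr": [0, 0, 0], "fingers": 1}, {"delta_pos": [0, 9.5, -18], "dr": [0, 0, 0], "fingers": 1}]}}

```text
time: 24.92
tool_pos: [0.5082, -0.0077, 0.3063]
tool_rot: [3.141, -0.005, -0.059]
contact_force: [0.4, -0.8, 0.4]
opening: -0.0
grip_force: 0.0
```

```bash
python3 - <<'E'
from h import *
st();im=viewer.read_camera("wrist");cv2.imwrite("pics/w20.png",im[...,::-1])
for v in(20,60,100):
    r=rods(im,v);print(v,[(u,np.round(tc(onz("wrist",u,v,.162),1)[:2],4).tolist()) for u,g in r])
    g=im[v].astype(int);red=np.nonzero((g[:,0]-g[:,1]>70)&(g[:,1]<60))[0];print("red",red.min(),red.max(),[np.round(tc(onz("wrist",u,v,.16),1)[1],4) for u in(red.min(),red.max())])
h=cv2.cvtColor(im,cv2.COLOR_RGB2HSV)
t=viewer.read_camera("top");cv2.imwrite("pics/t20.png",t[...,::-1])
E
```

```text
t 24.93 crate xyz mm [  1.1  -2.7 306.3] yaw -0.059 F [ 0.4 -0.8  0.4] open -0.0
20 [(269, [0.1583, 0.0402])]
red 154 481 [np.float64(0.1523), np.float64(-0.1661)]
60 [(143, [0.1229, 0.1679])]
red 121 510 [np.float64(0.191), np.float64(-0.2008)]
100 [(516, [0.0839, -0.2127])]
red 128 504 [np.float64(0.1908), np.float64(-0.2013)]
```

```bash
python3 - <<'E'
from h import *
im=cv2.imread("pics/w20.png")[...,::-1].astype(int)
for v in(40,80,120):
    sat=im[v].max(1)-im[v].min(1);k=[u for u in range(140,500) if sat[u]<40]
    gs=np.split(k,np.nonzero(np.diff(k)>1)[0]+1)
    print(v,[(int(g[0]),int(g[-1]),np.round(tc(onz("wrist",(g[0]+g[-1])/2,v,.162),1)[1],4)) for g in gs if len(g)>3])
E
```

```text
40 [(221, 226, np.float64(0.0875)), (404, 411, np.float64(-0.0929))]
80 []
120 [(148, 154, np.float64(0.1707)), (480, 483, np.float64(-0.1768))]
```

Both bars appear at y of +0.0875 and −0.0929. That is 180 mm apart, against 183 mm expected fully home and 193 mm if they were at the tolerance limit. I'm handing in.

```bash
python3 -c "
from cell import robot
print(robot.hand_in())"
```

```text
the job is handed in; nothing more can be done
None
```

The job is handed in, with no verdict returned: the last pictures and contact forces show the bread flat, dome up, in the crate and both stacking bars down on the rim, at about 25 s of the 67 s limit, with the arm clear of the crate.

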